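# Trace the cam plate's edge with the stylus

## Task

Take the stylus out of its stand and run the side of its pin along the edge of the three-lobed cam plate, from above the jig's narrow tongue to above its broad tongue, going round the side that has a lobe (not a hollow) midway between the tongues. Press gently (about 4 N, never over 12 N) and keep the pin touching the edge all the way; only the stylus may touch the jig. Then put the stylus back fully home in its stand, upright, and leave everything else where it stands.

Things in the scene. Friction and masses are not known exactly. Their poses are not given: they have to be found in the camera images.
- jig: Fixed dark steel jig carrying the bright steel cam plate. Origin on the bench under its middle. Square foot 84 mm wide, 10 mm high (bolts to 14 mm), with two flat tongues 8 mm high: narrow (10 mm wide) reaching 105 mm towards -y, broad (32 mm wide) reaching 105 mm towards +y. A post of 26 mm radius carries the level plate, z = 34 to 48 mm (nut in its middle to 57 mm)
- nest_x (a joint): how far the cam plate is pushed along its own x axis (m), 0 untouched, noisy. The plate gives sideways on springs, 2.5 N/mm in every horizontal direction, up to 12 mm, and springs back
- nest_y (a joint): the same along the plate's own y axis (m)
- start (a point): where the pin's axis would be, touching the edge at the narrow tongue (a = -90 deg), were the plate clamped exactly in the middle; half-way up the edge, z = 41 mm; in the jig's frame at (1.7, -55.6) mm. Begin the trace within 16 mm of it; come to it from outside, not from further round the edge
- flank1 (a point): the same at a = -45 deg: in the jig's frame at (34.5, -36.4) mm. Pass within 16 mm of it. The plate was clamped by eye: its middle lies up to 6 mm off the jig's origin in x and in y and it is turned up to 0.08 rad; this is not measured and does not change: find and follow the edge by feel
- crown (a point): the same at the crown of the middle lobe (a = 0), towards the jig's +x: in its frame at (64, 0) mm. Pass within 16 mm of it. Edge of the plate in its own frame: radius = 52 + 8 cos(3 a) mm, a being the angle from its x axis (lobes of 60 mm at 0 and +-120 deg, hollows of 44 mm at +-60 and 180 deg)
- flank2 (a point): the same at a = +45 deg: in the jig's frame at (34.5, 36.4) mm; pass within 16 mm of it. If the low-held pin leaves the edge between the tongues, the trace is void
- finish (a point): the same at the broad tongue (a = +90 deg): in the jig's frame at (1.7, 55.6) mm. The trace ends within 16 mm of it; back off outwards, away from the plate's middle, or straight up
- stylus_grip (a point): centre of the stylus's black handle: 24 mm along its x, 16 mm along its y (grip across y), 44 mm tall (z up). Under the handle a round collar (24 mm across, 6 mm thick), its top 22 mm below this centre; under that a round steel pin, 8 mm across, 50 mm long, its last 3 mm bevelled. Mass 0.08 to 0.17 kg. Stands upright in the stand at the start
- stylus_tip (a point): tip of the stylus's pin, on its axis, 78 mm below the handle's centre
- stand_hole0 (a point): centre of the mouth of the hole in the stylus's stand, 54 mm above the bench, z up. The stand is a fixed white block, 66 x 66 x 54 mm; the hole is 12 mm wide, chamfered by 3 mm, and goes right through. Home, the stylus hangs with its collar flat on the block: tip 4 mm and handle centre 82 mm above the bench
- beaker: bystander: open glass beaker, 64 mm across, 75 mm tall; origin under its centre; not to be moved
- reagent: bystander: amber bottle, 52 mm across, 95 mm tall; origin under its centre; not to be moved
- spare_cam: bystander: loose single-lobed steel cam lying flat, 68 x 60 mm, 16 mm tall; origin under its disc's centre; not to be moved
- driver: bystander: screwdriver lying flat, 170 mm long; not to be moved
- slide_box: bystander: white slide box, 85 x 35 x 32 mm; origin under its centre; not to be moved
- dish: bystander: flat clear dish, 90 mm across, 15 mm tall; origin under its centre; not to be moved
There are look-alikes about, which are no part of the job. What is shaped like the part that bears stylus_grip but yellow is not meant.

How it is judged (in metres and radians):
On the way, in this order (a step that is already met when the one before it is completed fails the run):
1. the stylus touches the cam edge above the narrow tongue (horizontal distance between stylus_tip and start below 0.016 m and z of stylus_tip in the frame of jig below 0.045 m and contact force between stylus and jig above 0.5 N), for 0.1 s.
2. still touching, in the first hollow (horizontal distance between stylus_tip and flank1 below 0.016 m and z of stylus_tip in the frame of jig below 0.045 m and contact force between stylus and jig above 0.5 N), for 0.1 s.
3. touching on the crown of the middle lobe (horizontal distance between stylus_tip and crown below 0.016 m and z of stylus_tip in the frame of jig below 0.045 m and contact force between stylus and jig above 0.5 N), for 0.1 s.
4. touching in the second hollow (horizontal distance between stylus_tip and flank2 below 0.016 m and z of stylus_tip in the frame of jig below 0.045 m and contact force between stylus and jig above 0.5 N), for 0.1 s.
5. touching above the broad tongue (horizontal distance between stylus_tip and finish below 0.016 m and z of stylus_tip in the frame of jig below 0.045 m and contact force between stylus and jig above 0.5 N), for 0.1 s.
At the end, for the whole second after the job is handed in: The stylus, having traced the edge, is back in its stand: pin within 5 mm of the hole's axis, collar down on the block (within 3 mm), upright within 0.08 rad, released and at rest (horizontal distance between stylus_tip and stand_hole0 below 0.005 m and z of stylus_tip in the frame of stand_hole0 below -0.047 m and angle between stylus_grip's own z axis and vertical below 0.08 rad and linear speed of stylus below 0.01 m/s); the robot touches nothing.
It fails at once if the stylus presses on the jig or cam with more than 12 N (contact force between stylus and jig above 12 N).
It fails at once if the pin, held below the cam's top between the tongues (more than 30 mm to the jig's +x, within 100 mm of its middle), leaves the edge (z of stylus_tip in the frame of jig below 0.045 m and x of stylus_tip in the frame of jig above 0.03 m and horizontal distance between stylus_tip and jig below 0.1 m and contact force between stylus and jig below 0.05 N and value of joint nest_x between -0.0004 and 0.0004 m and value of joint nest_y between -0.0004 and 0.0004 m).
It fails at once if the robot or its fingers touch the jig or the cam (contact force between any of the arm, the fingers and jig above 1 N).
It fails at once if a bystander is moved by more than 20 mm (distance of any of beaker, reagent, spare_cam, driver, slide_box, dish from where it was at the start of the episode above 0.02 m).
It also fails if it takes over 72 s, if anything falls off the work surface, if the arm or the gripper's body presses on something with over 40 N, if the wrist force passes 120 N, or if a joint passes its speed limit or range.

## Robot

A 6-joint arm with a two-finger parallel gripper is mounted at the origin on the work surface. World frame = base frame: x ahead of the robot, y to its left, z up, the work surface at z = 0. Lengths are in mm, angles in rad, forces in N, time in s.
With the tool pointing down it reaches from about 275 to 750 mm from the base axis. Payload 10.2 kg.
Tool frame: the origin (TCP) lies at the very end of the fingers, on their centre line; the grasp point (between the pads) lies 19 mm behind it; z points along the fingers, x is the direction in which the jaws open and shut, and the axes are right-handed (so a half turn about z gives the same grasp; the last joint's range is limited). The gripper opens to 85 mm and grips with 20 to 120 N. Pads are 22 mm wide; open, the fingers measure 114 mm over their backs; the gripper's body (76 mm by 85 mm) begins 54 mm behind the grasp point. The pads swing forward as they close: fully open they stand 13 mm farther back than shut.
Start: joints at [0.917, 0.313, 1.498, -0, 1.331, -0.223], TCP at [219.252, 477.032, 231.294] pointing down, gripper open.
Joint ranges: [-2.94, 2.94], [-0.97, 2.17], [0.19, 2.56], [-1.23, 4.37], [0.02, 3.11], [-2.88, 2.88]. Speed limits (rad/s): [2.39, 2.39, 3.01, 3.14, 3.14, 3.14].

## Interface

Orientations are given as a unit quaternion [w, x, y, z].
In Python, from rig import telemetry, capture, camera_model, finish_job gives the robot as it stands.
- The arm moves only by the shell command python3 -m inch 'ROWS' [FORCE]. ROWS is JSON, a list of rows, each a list of 5 numbers: the shift along the tool's x, y, z in m, then the turn about the tool's z in rad, then the finger opening in m, from 0 to 0.0854. A call has exactly 5 rows; each row shifts and turns the pose as measured when the row begins, along the tool's axes as they then stand; what a row does not reach is not made up. A row lasts 1/12 s, in which the tool goes at most 41.7 mm and 7.16 degrees, less where a joint would pass 70% of its speed; a pose out of reach is approached as far as the arm can. A call with a gripper value outside its range is refused whole. The fingers move at their own pace and stop on an object; FORCE is the grip in N (left out, the last holds). Time passes only in rows, so rows that do not move let the fingers close, or fill a call up. It gives the time, the measured TCP pose, the force and the opening at its end, in the units of the state.
- telemetry.sense(): the state, without advancing time (a new reading comes with each control period).
- capture(name): name is "scene" or "side" or "wrist"; returns the picture (400x640x3 uint8, blue, green, red); there is no depth.
- camera_model(name): a dict with "mtx" (3x3 intrinsics, pixels), "camera_from_world" (4x4, takes a point from world to camera coordinates). Camera axes: x right, y down, z forward; pixel columns grow to the right and rows downward; lengths in mm; the calibration is good to about 2 mm. The wrist camera is an equidistant fisheye: a pixel r from the principal point sees the ray r / f radians off the axis. A picture is of the moment at which its call begins: read the wrist's pose just before it. camera_model takes no time and is no camera call; for the wrist camera it gives the pose at the moment of the call.
- finish_job(): hands the job in, once; it reports no verdict.
The state is a dict: "time_s": time; "joints": joint angles; "dq": joint speeds; "tau": joint torques, N m; "eef_pos": TCP position; "ee_rot": TCP orientation; "force": force on the tool from outside, world axes, zero at the start; "wrist_torque": the same for the moment, N m; "grip_width": opening from 0.0 (shut) to 1.0 (fully open).
Only numpy, scipy, OpenCV 4.12 (cv2) and the standard library are available. Lean on these libraries where they do the work, as an engineer would, in place of code of your own. Each camera call takes 0.05 s, during which the arm holds its last target. There are 200 camera calls.

## Working session

There is one attempt and no reset: what is moved stays moved. The work goes in short steps, Python scripts to look and compute and a shell command to move; the robot and the scene stay as the last step left them, time stands still between calls to the robot, and variables do not carry over. Pictures are saved under pics/ and viewed, about 8 in all and at most 12, crops included, and the job is handed in when it is done.

```bash
ls; mkdir -p pics
cat > h.py <<'E'
import numpy as np,cv2
from rig import telemetry,capture,camera_model,finish_job
def ray(name,uv,M=None):
    m=M or camera_model(name);K=np.array(m["mtx"]);T=np.array(m["camera_from_world"])
    x=(uv[0]-K[0,2])/K[0,0];y=(uv[1]-K[1,2])/K[1,1]
    if name=="wrist":
        r=np.hypot(x,y);d=np.array([x/r*np.sin(r),y/r*np.sin(r),np.cos(r)]) if r>1e-9 else np.array([0,0,1.])
    else: d=np.array([x,y,1.])
    R=T[:3,:3];return -R.T@T[:3,3],R.T@d
def at(name,uv,z,M=None):
    c,d=ray(name,uv,M);return c+d*(z-c[2])/d[2]
def proj(name,P,M=None):
    m=M or camera_model(name);K=np.array(m["mtx"]);T=np.array(m["camera_from_world"])
    p=T[:3,:3]@np.array(P,float)+T[:3,3]
    if name=="wrist":
        h=np.hypot(p[0],p[1]);t=np.arctan2(h,p[2]);x,y=p[0]/h*t,p[1]/h*t
    else: x,y=p[:2]/p[2]
    return np.array([K[0,0]*x+K[0,2],K[1,1]*y+K[1,2]])
E
python3 - <<'E'
from h import *
for n in("scene","side"):cv2.imwrite(f"pics/{n}0.png",cv2.resize(capture(n),(800,500)))
s=telemetry.sense();print(s)
for n in("scene","side","wrist"):print(camera_model(n))
E
```

```text
pics
{'time_s': 0.1, 'joints': array([ 9.16621357e-01,  3.13397357e-01,  1.49834953e+00, -4.14091837e-05,
        1.33101761e+00, -2.23421424e-01]), 'dq': array([ 0.00045642, -0.00038799, -0.00323788,  0.00068342, -0.0016613 ,
       -0.00209709]), 'tau': array([ 3.97519398e-03, -4.12895858e+01, -2.60140157e+01, -9.54067468e-05,
        2.98807994e-03,  5.99338222e-06]), 'eef_pos': array([219.10277015, 476.8389829 , 230.79497419]), 'ee_rot': array([ 2.17951534e-04,  8.41886627e-01,  5.39654114e-01, -5.44245598e-04]), 'force': array([ 0.45455346,  0.46357816, -0.09693128]), 'wrist_torque': array([ 0.00027191, -0.00132372, -0.02121384]), 'grip_width': 1.001783631597028}
{'mtx': array([[391.14792247,   0.        , 320.50544567],
       [  0.        , 391.14792247, 197.36265494],
       [  0.        ,   0.        ,   1.        ]]), 'camera_from_world': array([[-5.28752540e-01,  8.48768866e-01,  3.48762047e-03,
         2.67570227e+02],
       [ 6.95959540e-01,  4.35902591e-01, -5.70639334e-01,
        -3.83268436e+02],
       [-4.85861163e-01, -2.99299755e-01, -8.21193392e-01,
         1
[... 454 characters left out ...]
],
       [ 1.45934589e-01, -6.60885669e-01, -7.36161143e-01,
         6.84926888e+02],
       [ 0.00000000e+00,  0.00000000e+00,  0.00000000e+00,
         1.00000000e+00]])}
{'mtx': array([[309.70691629,   0.        , 322.1797583 ],
       [  0.        , 309.70691629, 198.338476  ],
       [  0.        ,   0.        ,   1.        ]]), 'camera_from_world': array([[ 4.18291626e-01,  9.08311257e-01, -1.66593224e-03,
        -5.23683478e+02],
       [ 8.71821067e-01, -4.00971321e-01,  2.81336144e-01,
        -3.73172636e+01],
       [ 2.54872796e-01, -1.19132948e-01, -9.59607836e-01,
         3.78747595e+02],
       [ 0.00000000e+00,  0.00000000e+00,  0.00000000e+00,
         1.00000000e+00]])}
```

View pics/scene0.png

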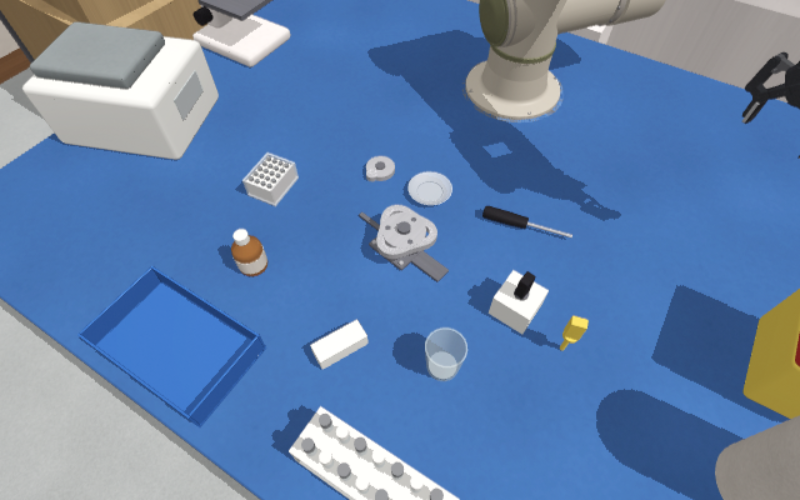

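View pics/side0.png

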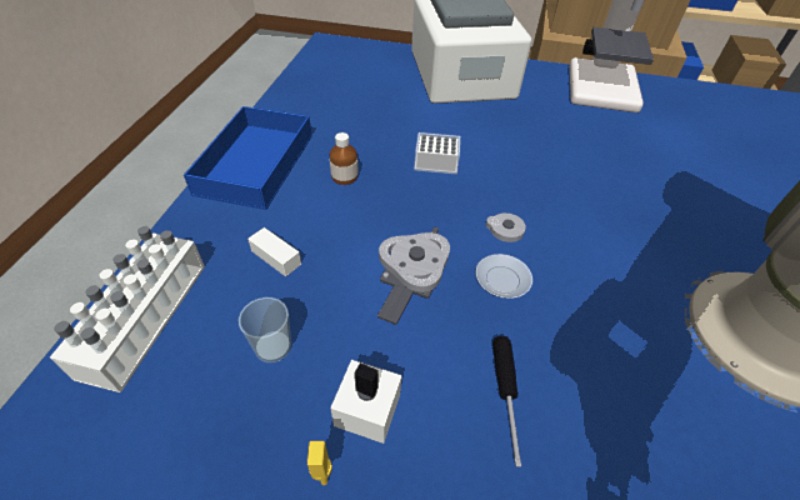

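The stylus candidates are the black handle in the white stand (scene 525,287; side 367,380) and the yellow look-alike, which is lying down (scene 574,330; side 318,460). I choose the black one. The jig is at scene (405,235), with its broad tongue at (430,263) and its narrow one at (368,220). Next is a close crop.

Run:
```python
from h import *
a=cv2.imread("pics/scene0.png")
S=capture("scene");D=capture("side")
def c(im,x,y,w,h,k):return cv2.resize(im[y:y+h,x:x+w],None,fx=k,fy=k,interpolation=cv2.INTER_CUBIC)
# scene stand x 380-450,y 205-270 ; side stand 255-330,280-355 ; jig scene 280-365,155-225; side 295-370,175-265
o=np.vstack([np.hstack([c(S,380,208,80,60,5),c(D,255,285,80,60,5)]),np.hstack([c(S,282,160,80,60,5),c(D,292,180,106,80,400/106.)[:300,:400]])])
cv2.imwrite("pics/crop1.png",o);print(o.shape)
```

```text
(600, 800, 3)
```

View pics/crop1.png

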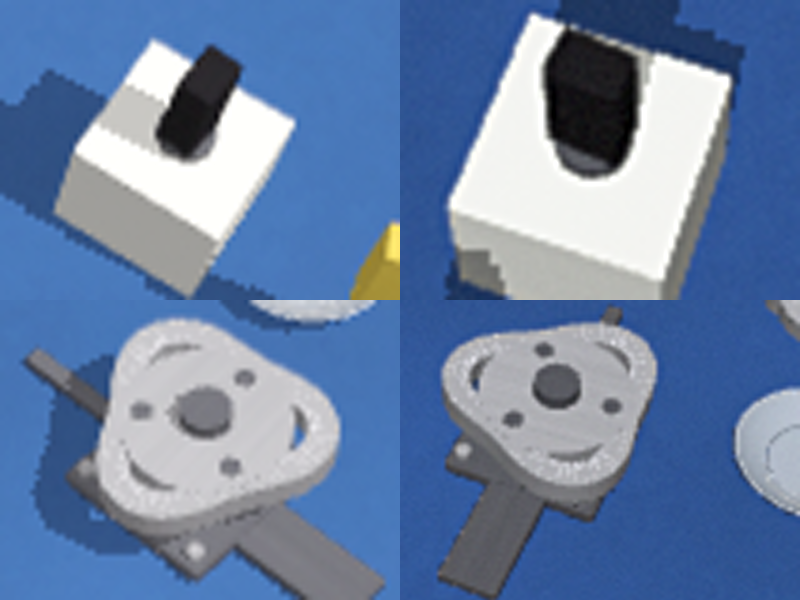

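Run:
```python
from h import *
A=lambda L,z:np.array([at("scene",(380+x/5,208+y/5),z) for x,y in L])
B=lambda L,z:np.array([at("side",(255+(x-400)/5,285+y/5),z) for x,y in L])
J=lambda L,z:np.array([at("scene",(282+x/5,160+(y-300)/5),z) for x,y in L])
k=106/400
Q=lambda L,z:np.array([at("side",(292+(x-400)*k,180+(y-300)*k),z) for x,y in L])
for f,L in((A,[(152,38),(295,122),(218,242),(76,150)]),(B,[(530,13),(732,75),(662,282),(450,208)])):
    P=f(L,54);print("stand",P.mean(0),np.linalg.norm(np.diff(P[[0,1,2,3,0]],axis=0),axis=1),[np.degrees(np.arctan2(*(P[(i+1)%4]-P[i])[1::-1])) for i in range(4)])
for f,L in((A,[(209,43),(243,63),(215,105),(182,88)]),(B,[(568,28),(636,48),(632,92),(550,78)])):
    P=f(L,104);print("handle",P.mean(0),np.linalg.norm(np.diff(P[[0,1,2,3,0]],axis=0),axis=1),[np.degrees(np.arctan2(*(P[(i+1)%4]-P[i])[1::-1])) for i in range(4)])
print("bolts",J([(88,464),(196,548)],14),Q([(462,450),(583,512)],14))
n1=J([(24,355),(40,346)],8);n2=Q([(605,309),(622,307)],8);b2=Q([(438,575),(497,598)],8)
print("narrow",n1.mean(0),n2.mean(0),"broad",b2.mean(0),np.linalg.norm(b2[0]-b2[1]), "b scene corner",J([(385,580)],8),b2)
print("mid",(n2.mean(0)+b2.mean(0))/2,"ydir",np.degrees(np.arctan2(*(b2.mean(0)-n2.mean(0))[1::-1])),np.linalg.norm(b2.mean(0)-n2.mean(0)))
print("nut",J([(205,405)],57),Q([(557,380)],57))
```

```text
stand [545.5884204  255.64614463  54.        ] [66.79918852 67.1099432  65.70327319 65.57448093] [np.float64(84.71570611802052), np.float64(-4.298774089776795), np.float64(-96.64898555720069), np.float64(176.69848921203456)]
stand [546.88633141 252.89031772  54.        ] [66.60683225 67.26726865 65.60560478 66.29787429] [np.float64(175.52445453879437), np.float64(85.35192224541926), np.float64(-5.326195880004921), np.float64(-93.77905621656113)]
handle [546.2769902  256.21043191 104.        ] [14.91728861 23.21476638 13.77278781 24.3679922 ] [np.float64(84.37483259117803), np.float64(-4.113040331402497), np.float64(-91.06637741224436), np.float64(178.6125776044144)]
handle [545.12751904 252.65181294 104.        ] [20.31908855 13.35106026 23.22713467 15.96450563] [np.float64(176.26029578254756), np.float64(99.8342964409354), np.float64(3.633826703320685), np.float64(-92.24101454922942)]
bolts [[561.20271126 -22.6290087   14.        ]
 [574.015082    44.12494862  14.        ]] [[576.28288219  41.53338702  14.        ]
 [507.70820242  65.33967419  14.        ]]
narrow [515.84695033 -85.79019613   8.        ] [517.86853936 -87.30167      8.        ] broad [554.403729   118.72599871   8.        ] 31.472331363737776 b scene corner [[540.28202115 122.83902282   8.        ]] [[569.86752476 115.81087761   8.        ]
 [538.93993324 121.64111982   8.        ]]
mid [536.13613418  15.71216436   8.        ] ydir 79.94419196587805 209.24201383912154
nut [[531.33147298  22.05821604  57.        ]] [[532.77883742  19.58561996  57.        ]]
```

```bash
cat > to.py <<'E'
import sys
from h import *
from scipy.spatial.transform import Rotation as Ro
s=telemetry.sense();q=s["ee_rot"];R=Ro.from_quat([q[1],q[2],q[3],q[0]]).as_matrix()
t=np.array([float(v) for v in sys.argv[1:4]]);d=R.T@(t-s["eef_pos"])
yaw=np.arctan2(R[1,0],R[0,0]);w=np.radians(float(sys.argv[4])) if len(sys.argv)>4 else yaw
print("t",round(s["time_s"],2),"pos",s["eef_pos"].round(1),"tool shift mm",d.round(1),"turn",round(yaw-w,3),"yaw",np.degrees(yaw).round(2),"tilt",np.degrees(np.arccos(-R[2,2])).round(2),"F",s["force"].round(2),"grip",round(s["grip_width"],3))
E
python3 -m inch '[[-0.007,0.039,0.004,0,0.0854],[-0.007,0.039,0.004,0,0.0854],[-0.007,0.039,0.004,0,0.0854],[-0.007,0.039,0.004,0,0.0854],[-0.007,0.039,0.004,0,0.0854]]' 
python3 -m inch '[[-0.007,0.039,0.004,0,0.0854],[-0.007,0.039,0.004,0,0.0854],[-0.007,0.039,0.004,0,0.0854],[-0.007,0.039,0.004,0,0.0854],[0,0,0,0,0.0854]]'
python3 to.py 546 254 170 85.3
```

```text
time_s: 0.62
eef_pos: [382.0, 364.0, 210.5]
ee_rot: [-0.001, 0.838, 0.545, 0.0]
force: [1.6, 0.1, 0.1]
grip_width: 1.002
time_s: 1.03
eef_pos: [522.6, 264.9, 191.5]
ee_rot: [-0.001, 0.84, 0.543, -0.001]
force: [-0.4, -0.2, -0.1]
grip_width: 1.003
t 1.03 pos [522.6 264.9 191.5] tool shift mm [-0.3 25.9 21.4] turn -0.341 yaw 65.75 tilt 0.11 F [-0.4  -0.15 -0.08] grip 1.003
```

```bash
python3 -m inch '[[0,0.026,0.01,0,0.0854],[0,0,0.01,-0.114,0.0854],[0,0,0,-0.114,0.0854],[0,0,0,-0.113,0.0854],[0,0,0,0,0.0854]]'
python3 to.py 546 254 170 85.3
python3 - <<'E'
from h import *
M=camera_model("wrist");im=capture("wrist");cv2.imwrite("pics/w1.png",im)
print([ (n,proj("wrist",P,M).round(1)) for n,P in (("top",(546,254,104)),("standc",(546,254,54)),("jig",(535,16,8)))])
import pickle;pickle.dump(M,open("w1.pkl","wb"))
E
```

```text
time_s: 1.45
eef_pos: [548.6, 251.1, 168.2]
ee_rot: [-0.002, 0.732, 0.681, -0.002]
force: [0.2, 0.3, -0.8]
grip_width: 0.997
t 1.45 pos [548.6 251.1 168.2] tool shift mm [ 2.7 -2.8 -1.7] turn 0.009 yaw 85.82 tilt 0.32 F [ 0.22  0.26 -0.75] grip 0.997
[('top', array([327.7, 208.7])), ('standc', array([326.7, 190.7])), ('jig', array([122.7, 187.2]))]
```

View pics/w1.png

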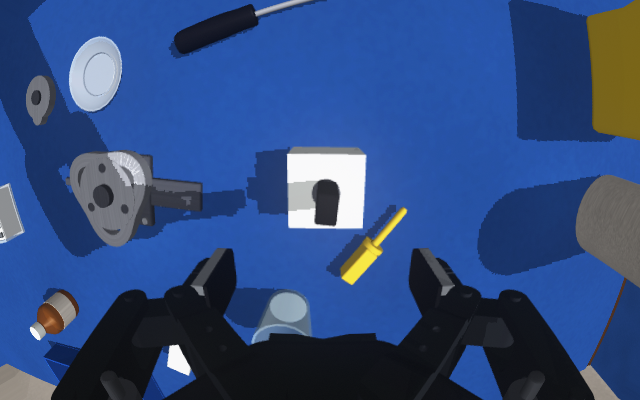

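```bash
python3 - <<'E'
from h import *
import pickle;M=pickle.load(open("w1.pkl","rb"))
P=np.array([at("wrist",p,54,M) for p in[(288,154),(366,154),(365,229),(288,228)]]);print(P.mean(0),P.round(1).tolist())
print("beaker",at("scene",(443/1.25,370/1.25),0),at("scene",(446/1.25,345/1.25),75))
E
python3 to.py 546 254 66 85.3
```

```text
[547.51407187 253.98582295  54.        ] [[511.9, 223.9, 54.0], [516.6, 289.2, 54.0], [583.9, 285.8, 54.0], [577.8, 217.1, 54.0]]
beaker [705.1732131  203.48656265   0.        ] [697.03498876 197.62406671  75.        ]
t 1.5 pos [548.6 251.2 168.4] tool shift mm [  2.7  -2.3 102.4] turn 0.004 yaw 85.51 tilt 0.3 F [ 0.13  0.77 -0.06] grip 0.999
```

Beaker is clear. I'll descend to about 10 mm above grip height, check, then finish and grip.

```bash
python3 -m inch '[[0.0027,-0.002,0.02,0,0.0854],[0,0,0.025,0,0.0854],[0,0,0.025,0,0.0854],[0,0,0.02,0,0.0854],[0,0,0,0,0.0854]]'
python3 to.py 546.5 254 65 85.3
```

```text
time_s: 1.92
eef_pos: [546.7, 255.7, 77.6]
ee_rot: [-0.0, 0.741, 0.672, 0.0]
force: [-0.0, -0.8, -0.4]
grip_width: 1.002
t 1.92 pos [546.7 255.7  77.6] tool shift mm [-1.7 -0.  12.6] turn -0.015 yaw 84.41 tilt 0.06 F [-0.03 -0.83 -0.4 ] grip 1.002
```

```bash
python3 -m inch '[[-0.0015,0,0.0125,0,0.0854],[0,0,0,0,0.03],[0,0,0,0,0.012],[0,0,0,0,0.008],[0,0,0,0,0.008]]' 110
python3 -m inch '[[0,0,0,0,0.008],[0,0,0,0,0.008],[0,0,0,0,0.008],[0,0,0,0,0.008],[0,0,0,0,0.008]]'
python3 to.py 546.5 254 65 85.3
python3 - <<'E'
from h import *
L=[];q=[]
for i in range(6):
    capture("side");s=telemetry.sense();L.append(np.r_[s["eef_pos"],s["force"],s["wrist_torque"]])
L=np.array(L);print(L.mean(0).round(3),L.std(0).round(3));print(L[:,:6].round(2))
E
```

```text
time_s: 2.33
eef_pos: [547.7, 255.5, 69.6]
ee_rot: [0.001, 0.744, 0.669, 0.002]
force: [-0.5, -0.6, 0.8]
grip_width: 0.454
time_s: 2.75
eef_pos: [548.7, 256.0, 72.5]
ee_rot: [0.002, 0.744, 0.668, 0.004]
force: [-0.4, -0.0, -1.0]
grip_width: 0.169
t 2.75 pos [548.7 256.   72.5] tool shift mm [-2.2 -2.   7.5] turn -0.025 yaw 83.86 tilt 0.51 F [-0.39 -0.03 -1.04] grip 0.169
[ 5.48659e+02  2.55951e+02  7.23620e+01 -5.40000e-02  1.47000e-01
 -9.40000e-01  9.00000e-03  6.00000e-03 -2.00000e-03] [0.013 0.012 0.034 0.647 0.326 0.293 0.016 0.02  0.023]
[[ 5.4867e+02  2.5596e+02  7.2430e+01 -1.1000e+00 -3.5000e-01 -7.6000e-01]
 [ 5.4865e+02  2.5593e+02  7.2380e+01  2.3000e-01  7.4000e-01 -1.5500e+00]
 [ 5.4865e+02  2.5594e+02  7.2340e+01  6.0000e-01 -3.0000e-02 -6.2000e-01]
 [ 5.4865e+02  2.5595e+02  7.2340e+01  6.3000e-01  1.8000e-01 -8.5000e-01]
 [ 5.4865e+02  2.5597e+02  7.2330e+01  4.0000e-02  2.0000e-01 -9.3000e-01]
 [ 5.4868e+02  2.5595e+02  7.2370e+01 -7.2000e-01  1.3000e-01 -9.4000e-01]]
```

```bash
python3 -m inch '[[0,0,0,0,0.04],[0,0,0,0,0.04],[0,0,0,0,0.04],[0,0,0,0,0.04],[0,0,0,0,0.04]]'
python3 -m inch '[[0,0,0,0,0.04],[0,0,0,0,0.04],[0,0,0,0,0.04],[0,0,0,0,0.04],[0,0,0,0,0.04]]'
python3 to.py 547 254.3 65 85.3
```

```text
time_s: 3.47
eef_pos: [549.0, 256.1, 72.7]
ee_rot: [0.002, 0.744, 0.668, 0.005]
force: [0.0, 0.3, 0.0]
grip_width: 0.467
time_s: 3.88
eef_pos: [549.1, 256.1, 72.9]
ee_rot: [0.002, 0.744, 0.668, 0.005]
force: [0.1, 1.2, 0.4]
grip_width: 0.467
t 3.88 pos [549.1 256.1  72.9] tool shift mm [-2.  -1.9  7.8] turn -0.025 yaw 83.86 tilt 0.57 F [0.06 1.2  0.4 ] grip 0.467
```

```bash
python3 -m inch '[[-0.001,-0.001,0.003,0,0.04],[-0.001,-0.001,0.003,0,0.04],[0,0,0.002,-0.012,0.04],[0,0,0.001,-0.012,0.04],[0,0,0,0,0.04]]'
python3 to.py 547 254.3 65 85.3
```

```text
time_s: 4.3
eef_pos: [546.5, 254.0, 62.6]
ee_rot: [0.002, 0.735, 0.678, 0.004]
force: [-0.5, 0.3, -0.2]
grip_width: 0.464
t 4.3 pos [546.5 254.   62.6] tool shift mm [ 0.3  0.5 -2.4] turn 0.001 yaw 85.38 tilt 0.54 F [-0.47  0.3  -0.16] grip 0.464
```

```bash
python3 -m inch '[[0,0,-0.0015,0,0.03],[0,0,0,0,0.012],[0,0,0,0,0.008],[0,0,0,0,0.008],[0,0,0,0,0.008]]' 110
python3 to.py 547 254.3 65 85.3
python3 -m inch '[[0,0,0,0,0.008],[0,0,0,0,0.008],[0,0,0,0,0.008],[0,0,0,0,0.008],[0,0,0,0,0.008]]'
python3 to.py 547 254.3 65 85.3
```

```text
time_s: 4.72
eef_pos: [546.6, 254.1, 64.4]
ee_rot: [0.002, 0.735, 0.678, 0.004]
force: [0.5, -0.2, -1.3]
grip_width: 0.179
t 4.72 pos [546.6 254.1  64.4] tool shift mm [ 0.3  0.4 -0.6] turn 0.002 yaw 85.4 tilt 0.55 F [ 0.53 -0.2  -1.28] grip 0.179
time_s: 5.13
eef_pos: [546.5, 254.1, 64.2]
ee_rot: [0.002, 0.735, 0.678, 0.004]
force: [-0.1, -0.9, -0.3]
grip_width: 0.173
t 5.13 pos [546.5 254.1  64.2] tool shift mm [ 0.3  0.5 -0.7] turn 0.002 yaw 85.39 tilt 0.53 F [-0.06 -0.89 -0.33] grip 0.173
```

```bash
python3 -m inch '[[0,0,-0.004,0,0.008],[0,0,-0.008,0,0.008],[0,0,-0.011,0,0.008],[0,0,-0.014,0,0.008],[0,0,-0.014,0,0.008]]'
python3 to.py 521 -62 150 85.3
python3 -m inch '[[0,0,-0.014,0,0.008],[0,0,-0.014,0,0.008],[0,0,-0.010,0,0.008],[0,0,-0.004,0,0.008],[0,0,0,0,0.008]]'
python3 to.py 521 -62 150 85.3
python3 - <<'E'
from h import *
F=[]
for i in range(3):
    S=capture("scene");F.append(telemetry.sense()["force"])
print(np.mean(F,0))
D=capture("side");s=telemetry.sense()
p=s["eef_pos"]+[0,0,-60];print(p)
us=proj("scene",p);ud=proj("side",p);print(us,ud)
def c(im,u):x,y=int(u[0])-35,int(u[1])-45;return cv2.resize(im[y:y+60,x:x+70],None,fx=5,fy=5)
cv2.imwrite("pics/lift.png",np.hstack([c(S,us),c(D,ud)]))
E
```

```text
time_s: 5.55
eef_pos: [544.6, 253.5, 116.7]
ee_rot: [0.0, 0.735, 0.678, 0.002]
force: [0.1, 0.0, -0.6]
grip_width: 0.178
t 5.55 pos [544.6 253.5 116.7] tool shift mm [-316.3    1.9  -34.1] turn 0.002 yaw 85.39 tilt 0.22 F [ 0.15  0.01 -0.55] grip 0.178
time_s: 5.97
eef_pos: [545.7, 253.8, 168.8]
ee_rot: [0.003, 0.735, 0.678, 0.006]
force: [-0.4, -0.5, -1.4]
grip_width: 0.172
t 5.97 pos [545.7 253.8 168.8] tool shift mm [-316.9    0.5   17.1] turn 0.002 yaw 85.4 tilt 0.74 F [-0.36 -0.55 -1.42] grip 0.172
[-0.24676622 -0.32237841 -1.44130186]
[545.02932848 253.62331943 106.45224359]
[421.75260847 221.1706088 ] [294.13763149 297.04889883]
```

View pics/lift.png

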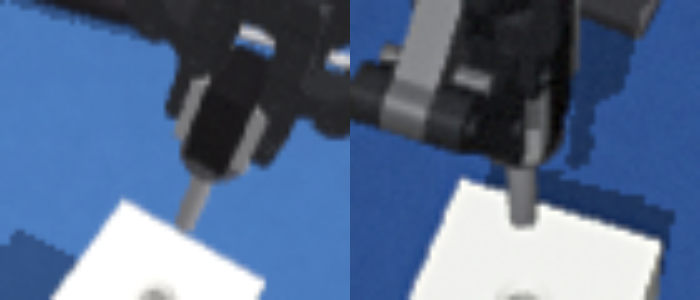

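The stylus is held upright, pin tip at the predicted pixels (scene 423,222; side 294,297). Next I move across to outside the narrow tongue.

```bash
python3 -m inch '[[-0.02,0,0,0,0.008],[-0.033,0,0,0,0.008],[-0.036,0,0,0,0.008],[-0.036,0,0,0,0.008],[-0.036,0,0,0,0.008]]'
python3 to.py 521 -64 150 85.3
python3 -m inch '[[-0.036,0,0,0,0.008],[-0.036,0,0.002,0,0.008],[-0.02,0,0.002,0,0.008],[-0.01,0,0.002,0,0.008],[0,0,0,0,0.008]]'
python3 to.py 521 -64 100 85.3
```

```text
time_s: 6.58
eef_pos: [529.6, 93.5, 161.0]
ee_rot: [-0.001, 0.732, 0.682, 0.002]
force: [1.2, -0.7, -1.2]
grip_width: 0.175
t 6.58 pos [529.6  93.5 161. ] tool shift mm [-157.8    2.5   10.3] turn 0.012 yaw 85.96 tilt 0.27 F [ 1.21 -0.67 -1.18] grip 0.175
time_s: 7.0
eef_pos: [519.2, -18.9, 150.8]
ee_rot: [-0.003, 0.734, 0.679, -0.0]
force: [-0.6, -0.0, -1.4]
grip_width: 0.173
t 7.0 pos [519.2 -18.9 150.8] tool shift mm [-45.1   5.6  50.6] turn 0.005 yaw 85.59 tilt 0.38 F [-0.6  -0.03 -1.41] grip 0.173
```

```bash
python3 -m inch '[[-0.01,0.001,0,0,0.008],[-0.015,0.001,0,0,0.008],[-0.013,0.001,0,0,0.008],[-0.006,0.001,0,0,0.008],[0,0,0,0,0.008]]'
python3 to.py 521 -66 100 85.3
python3 -m inch '[[0,0,0.005,0,0.008],[0,0,0.01,0,0.008],[0,0,0.01,0,0.008],[0,0,0.004,0,0.008],[0,0,0,0,0.008]]'
python3 to.py 521 -66 92 85.3
```

```text
time_s: 7.42
eef_pos: [519.6, -63.2, 149.0]
ee_rot: [-0.005, 0.733, 0.68, -0.001]
force: [-0.5, 0.1, -0.8]
grip_width: 0.17
t 7.42 pos [519.6 -63.2 149. ] tool shift mm [-2.9  2.1 49. ] turn 0.008 yaw 85.75 tilt 0.58 F [-0.47  0.13 -0.75] grip 0.17
time_s: 7.83
eef_pos: [519.0, -60.1, 116.2]
ee_rot: [-0.006, 0.732, 0.681, -0.001]
force: [-0.6, 0.7, -0.8]
grip_width: 0.174
t 7.83 pos [519.  -60.1 116.2] tool shift mm [-5.9  2.6 24.1] turn 0.011 yaw 85.92 tilt 0.68 F [-0.57  0.71 -0.78] grip 0.174
```

```bash
python3 -m inch '[[-0.001,0.0,0.004,0,0.008],[-0.001,0,0.007,0,0.008],[-0.001,0,0.007,0,0.008],[-0.001,0,0.002,0,0.008],[0,0,0,0,0.008]]'
cat > tr.py <<'E'
# usage: tr.py [n] : mean of n force samples, tip in jig frame, log, fit plate, suggest next shifts
import sys,json,os
from h import *
from scipy.spatial.transform import Rotation as Ro
from scipy.optimize import least_squares
O=np.array([535.5,16.5]);ps=np.radians(-10);E=np.array([[np.cos(ps),np.sin(ps)],[-np.sin(ps),np.cos(ps)]])
n=int(sys.argv[1])
F=[];W=[]
for i in range(n):
    capture("side");s=telemetry.sense();F.append(s["force"]);W.append(s["wrist_torque"])
q=s["ee_rot"];R=Ro.from_quat([q[1],q[2],q[3],q[0]]).as_matrix()
tip=s["eef_pos"]+R@[0,0,54.];zt=(s["eef_pos"]+R@[0,0,60.2])[2]   # pin axis at contact height
if "bias" in sys.argv:
    json.dump(np.mean(F,0).tolist(),open("bias.json","w"))
b=np.array(json.load(open("bias.json")));f=np.mean(F,0)-b;fj=E@f[:2];tj=E@(tip[:2]-O)
print("t",round(s["time_s"],2),"tcp",s["eef_pos"].round(2),"tipz",zt.round(1),"tip jig",tj.round(2),"F jig",fj.round(2),"|F|",np.hypot(*fj).round(2),"Fz",f[2].round(2),"sd",np.std(F,0).round(2),"tilt",np.degrees(np.arccos(-R[2,2])).round(2),"w",np.mean(W,0).round(3),"yaw",np.degrees(np.arctan2(R[1,0],R[0,0])).round(1))
a=np.linspace(-np.pi,np.pi,1441);r=52+8*np.cos(3*a);dr=-24*np.sin(3*a)
X=np.c_[r*np.cos(a),r*np.sin(a)];N=np.c_[r*np.cos(a)+dr*np.sin(a),r*np.sin(a)-dr*np.cos(a)];N/=np.hypot(*N.T)[:,None];C=X+4*N
def sd(p,P):   # signed distance of point to pin-axis curve: + outside
    c,s_=np.cos(P[2]),np.sin(P[2]);l=(p-P[:2])@np.array([[c,-s_],[s_,c]]);i=np.argmin(((l-C)**2).sum(1));return (l-C[i])@N[i],i
log=json.load(open("log.json")) if os.path.exists("log.json") else []
if np.hypot(*fj)>1.2 and "nolog" not in sys.argv: log.append([*tj,*fj]);json.dump(log,open("log.json","w"))
def res(P):
    e=[]
    for x,y,u,v in log: e.append(sd(np.array([x,y])+np.array([u,v])/2.5,P)[0]/0.4)  # plate moved by -F/2.5 => shift back
    return np.r_[e,(P[0]+3)/4,(P[1]-2)/4,P[2]/.05]
P=least_squares(res,[-3,2,0]).x if log else np.array([-3,2,0.])
d,i=sd(tj,P);c,s_=np.cos(P[2]),np.sin(P[2]);Rp=np.array([[c,-s_],[s_,c]])
print("plate",P.round(3),"n",len(log),"rms",np.sqrt(np.mean(res(P)[:-3]**2)).round(2)*.4 if log else 0,"pen mm",-d.round(2),"a",np.degrees(a[i]).round(1),"normal jig",(Rp@N[i]).round(2))
# next way points: arc steps of 2.5 mm at pen 2 mm
Tj=E@R[:2,:2]   # tool xy -> jig
if len(sys.argv)>2:
  T=Tj
  for k in (1.8,3.6,5.4,7.2,9,12,15):
    L=np.r_[0,np.cumsum(np.hypot(*np.diff(C[i:],axis=0).T))];j=i+np.searchsorted(L,k);j=min(j,len(C)-1)
    tgt=P[:2]+Rp@(C[j]-1.8*N[j]);print(" +%.1f mm a=%.0f tool shift"%(k,np.degrees(a[j])),(np.linalg.solve(T,tgt-tj)).round(2),"jig",tgt.round(1))
if "bias" not in sys.argv and len(sys.argv)==1: pass
E
python3 tr.py 8 bias; rm -f log.json
```

```text
time_s: 8.25
eef_pos: [518.3, -63.6, 93.5]
ee_rot: [-0.006, 0.731, 0.682, -0.001]
force: [0.2, 0.1, -0.5]
grip_width: 0.178
t 8.65 tcp [518.67 -63.43  94.43] tipz 34.2 tip jig [ -3.24 -81.35] F jig [0. 0.] |F| 0.0 Fz 0.0 sd [0.58 0.2  0.36] tilt 0.66 w [ 0.007  0.005 -0.003] yaw 86.0
plate [-3.  2.  0.] n 0 rms 0 pen mm -25.58 a -97.8 normal jig [ 0.24 -0.97]
 +1.8 mm a=-96 tool shift [27.42 -1.97] jig [ -8.1 -54.3]
 +3.6 mm a=-94 tool shift [27.76 -0.38] jig [ -6.5 -53.8]
 +5.4 mm a=-93 tool shift [28.22  1.44] jig [ -4.7 -53.1]
 +7.2 mm a=-91 tool shift [28.66  2.97] jig [ -3.3 -52.5]
 +9.0 mm a=-89 tool shift [29.24  4.71] jig [ -1.6 -51.8]
 +12.0 mm a=-87 tool shift [30.24  7.35] jig [  0.9 -50.5]
 +15.0 mm a=-84 tool shift [31.44 10.09] jig [  3.5 -49. ]
```

```bash
python3 -m inch '[[0.002,0.001,0.0005,0,0.008],[0.003,0.001,0.0005,0,0.008],[0.003,0.001,0.0005,0,0.008],[0.002,0,0,0,0.008],[0,0,0,0,0.008]]'
python3 tr.py 3
python3 -m inch '[[0.0015,0,0,0,0.008],[0.0015,0,0,0,0.008],[0.001,0,0,0,0.008],[0,0,0,0,0.008],[0,0,0,0,0.008]]'
python3 tr.py 3
```

```text
time_s: 9.07
eef_pos: [523.0, -52.5, 93.1]
ee_rot: [-0.005, 0.731, 0.682, -0.001]
force: [-0.1, 0.1, -1.5]
grip_width: 0.173
t 9.22 tcp [522.88 -52.98  93.17] tipz 33.0 tip jig [ -0.87 -70.33] F jig [0.42 0.34] |F| 0.54 Fz -0.27 sd [0.45 0.46 0.42] tilt 0.62 w [-0.021  0.007 -0.025] yaw 86.0
plate [-3.  2.  0.] n 0 rms 0 pen mm -15.68 a -94.5 normal jig [ 0.32 -0.95]
time_s: 9.63
eef_pos: [523.1, -48.8, 93.2]
ee_rot: [-0.005, 0.732, 0.682, -0.001]
force: [0.2, 0.4, -1.1]
grip_width: 0.175
t 9.78 tcp [523.14 -48.89  93.23] tipz 33.0 tip jig [ -1.33 -66.26] F jig [0.28 0.26] |F| 0.38 Fz -0.11 sd [0.43 0.13 0.31] tilt 0.62 w [ 0.016  0.014 -0.019] yaw 85.9
plate [-3.  2.  0.] n 0 rms 0 pen mm -11.69 a -94.0 normal jig [ 0.34 -0.94]
```

```bash
python3 -m inch '[[0.001,0,0,0,0.008],[0.0015,0,0,0,0.008],[0.001,0,0,0,0.008],[0,0,0,0,0.008],[0,0,0,0,0.008]]'
python3 tr.py 4
```

```text
time_s: 10.2
eef_pos: [523.4, -45.1, 93.2]
ee_rot: [-0.005, 0.732, 0.682, -0.001]
force: [-0.2, -0.3, -0.8]
grip_width: 0.172
t 10.4 tcp [523.41 -45.18  93.25] tipz 33.1 tip jig [ -1.7  -62.56] F jig [0.35 0.41] |F| 0.54 Fz -0.08 sd [0.07 0.4  0.43] tilt 0.62 w [ 0.004 -0.035  0.004] yaw 85.9
plate [-3.  2.  0.] n 0 rms 0 pen mm -8.09 a -93.2 normal jig [ 0.35 -0.94]
```

```bash
python3 -m inch '[[0.001,0,0,0,0.008],[0.001,0,0,0,0.008],[0,0,0,0,0.008],[0,0,0,0,0.008],[0,0,0,0,0.008]]'
python3 tr.py 4
```

```text
time_s: 10.82
eef_pos: [523.5, -43.0, 93.3]
ee_rot: [-0.005, 0.732, 0.681, -0.001]
force: [0.1, -0.4, -1.0]
grip_width: 0.173
t 11.02 tcp [523.54 -43.08  93.25] tipz 33.1 tip jig [ -1.93 -60.47] F jig [0.55 0.41] |F| 0.68 Fz 0.29 sd [0.28 0.61 0.93] tilt 0.62 w [-0.015  0.007  0.004] yaw 85.9
plate [-3.  2.  0.] n 0 rms 0 pen mm -6.05 a -92.8 normal jig [ 0.36 -0.93]
```

```bash
python3 tr.py 6 bias;rm -f log.json
python3 -m inch '[[0.001,0,0,0,0.008],[0.001,0,0,0,0.008],[0.001,0,0,0,0.008],[0,0,0,0,0.008],[0,0,0,0,0.008]]'
python3 tr.py 4
```

```text
t 11.32 tcp [523.54 -43.05  93.26] tipz 33.1 tip jig [ -1.94 -60.43] F jig [0. 0.] |F| 0.0 Fz 0.0 sd [0.2  0.6  0.38] tilt 0.62 w [ 0.005  0.024 -0.01 ] yaw 85.9
plate [-3.  2.  0.] n 0 rms 0 pen mm -6.02 a -92.8 normal jig [ 0.36 -0.93]
 +1.8 mm a=-91 tool shift [ 8.07 -0.26] jig [ -3.  -52.4]
 +3.6 mm a=-89 tool shift [8.66 1.47] jig [ -1.4 -51.7]
 +5.4 mm a=-88 tool shift [9.2  2.92] jig [  0. -51.]
 +7.2 mm a=-86 tool shift [9.88 4.56] jig [  1.6 -50.1]
 +9.0 mm a=-84 tool shift [10.58  6.16] jig [  3.1 -49.3]
 +12.0 mm a=-81 tool shift [11.84  8.77] jig [  5.6 -47.7]
 +15.0 mm a=-78 tool shift [13.24 11.44] jig [  8.1 -46.1]
time_s: 11.73
eef_pos: [523.8, -39.7, 93.3]
ee_rot: [-0.005, 0.732, 0.681, -0.001]
force: [0.6, 1.0, -0.5]
grip_width: 0.176
t 11.93 tcp [523.76 -39.78  93.27] tipz 33.1 tip jig [ -2.3  -57.17] F jig [ 0.04 -0.63] |F| 0.63 Fz -0.31 sd [0.26 0.28 0.32] tilt 0.62 w [ 0.003  0.02  -0.017] yaw 85.9
plate [-3.  2.  0.] n 0 rms 0 pen mm -2.86 a -92.0 normal jig [ 0.38 -0.93]
```

```bash
python3 -m inch '[[0.001,0,0,0,0.008],[0.001,0,0,0,0.008],[0,0,0,0,0.008],[0,0,0,0,0.008],[0,0,0,0,0.008]]'
python3 tr.py 4
```

```text
time_s: 12.35
eef_pos: [523.9, -37.6, 93.3]
ee_rot: [-0.005, 0.732, 0.681, -0.001]
force: [-0.3, -0.5, -1.3]
grip_width: 0.171
t 12.55 tcp [523.93 -37.66  93.29] tipz 33.1 tip jig [ -2.5  -55.06] F jig [ 0.4 -0.3] |F| 0.5 Fz -0.28 sd [0.56 0.35 0.34] tilt 0.62 w [ 0.015  0.012 -0.005] yaw 85.9
plate [-3.  2.  0.] n 0 rms 0 pen mm -0.83 a -91.5 normal jig [ 0.39 -0.92]
```

```bash
python3 -m inch '[[0.001,0,0,0,0.008],[0.001,0,0,0,0.008],[0,0,0,0,0.008],[0,0,0,0,0.008],[0,0,0,0,0.008]]'
python3 tr.py 4
```

```text
time_s: 12.97
eef_pos: [524.1, -35.6, 93.3]
ee_rot: [-0.005, 0.732, 0.681, -0.001]
force: [-0.2, -0.5, -1.7]
grip_width: 0.171
t 13.17 tcp [524.1  -35.59  93.31] tipz 33.1 tip jig [ -2.68 -53.01] F jig [ 0.04 -0.91] |F| 0.91 Fz -0.16 sd [0.36 0.3  0.32] tilt 0.61 w [-0.092  0.022 -0.023] yaw 85.9
plate [-3.  2.  0.] n 0 rms 0 pen mm 1.13 a -91.0 normal jig [ 0.4  -0.92]
```

```bash
python3 -m inch '[[0.001,0,0,0,0.008],[0,0,0,0,0.008],[0,0,0,0,0.008],[0,0,0,0,0.008],[0,0,0,0,0.008]]'
python3 tr.py 5
```

```text
time_s: 13.58
eef_pos: [524.2, -35.1, 93.4]
ee_rot: [-0.005, 0.732, 0.681, -0.001]
force: [0.4, -1.4, -1.1]
grip_width: 0.172
t 13.83 tcp [524.18 -35.08  93.35] tipz 33.2 tip jig [ -2.69 -52.54] F jig [ 0.03 -1.79] |F| 1.79 Fz -0.23 sd [0.26 0.49 0.25] tilt 0.57 w [-0.27   0.047  0.007] yaw 85.9
plate [-3.331e+00  2.754e+00 -3.000e-03] n 1 rms 0.008 pen mm 0.67 a -90.5 normal jig [ 0.41 -0.91]
```

```bash
rm -f log.json
python3 - <<'E'
s=open("tr.py").read()
s=s.replace('f=np.mean(F,0)-b;','f=np.mean(F,0)-b;w=np.mean(W,0)-[0.003,0.012,0];ff=f.copy();f[0]=-w[1]/.153;f[1]=w[0]/.153;')
s=s.replace('"Fz",','"Fsens jig",(E@ff[:2]).round(2),"Fz",')
s=s.replace('np.hypot(*fj)>1.2','np.hypot(*fj)>0.5')
open("tr.py","w").write(s)
E
python3 tr.py 1 n
```

```text
t 13.88 tcp [524.18 -35.1   93.35] tipz 33.2 tip jig [ -2.68 -52.56] F jig [ 0.13 -2.3 ] |F| 2.3 Fsens jig [-0.03 -2.71] Fz -0.56 sd [0. 0. 0.] tilt 0.57 w [-0.347  0.054 -0.019] yaw 85.9
plate [-3.246e+00  2.566e+00 -2.000e-03] n 1 rms 0.008 pen mm 0.87 a -90.8 normal jig [ 0.4  -0.92]
 +1.8 mm a=-89 tool shift [1.44 1.34] jig [ -1.5 -51. ]
 +3.6 mm a=-87 tool shift [2.08 3.02] jig [  0.1 -50.2]
 +5.4 mm a=-86 tool shift [2.76 4.65] jig [  1.7 -49.3]
 +7.2 mm a=-84 tool shift [3.47 6.23] jig [  3.2 -48.5]
 +9.0 mm a=-82 tool shift [4.2  7.76] jig [  4.6 -47.6]
 +12.0 mm a=-79 tool shift [ 5.59 10.48] jig [  7.2 -45.9]
 +15.0 mm a=-76 tool shift [ 6.99 13.03] jig [  9.6 -44.3]
```

```bash
python3 -m inch '[[0.0007,0.001,0,0,0.008],[0.0007,0.0012,0,0,0.008],[0.0007,0.0012,0,0,0.008],[0.0007,0.0012,0,0,0.008],[0,0,0,0,0.008]]'
python3 tr.py 3 n
```

```text
time_s: 14.3
eef_pos: [529.5, -33.0, 93.4]
ee_rot: [-0.004, 0.732, 0.681, -0.002]
force: [-1.1, -2.6, -1.4]
grip_width: 0.173
t 14.45 tcp [529.3  -32.99  93.39] tipz 33.2 tip jig [  2.   -49.66] F jig [ 0.61 -3.41] |F| 3.46 Fsens jig [ 0.37 -2.9 ] Fz -0.84 sd [0.34 0.35 0.38] tilt 0.54 w [-0.527  0.01   0.043] yaw 85.9
plate [-3.376e+00  2.526e+00 -2.000e-03] n 2 rms 0.012 pen mm 1.32 a -85.2 normal jig [ 0.49 -0.87]
 +1.8 mm a=-83 tool shift [1.25 1.58] jig [  3.5 -48.3]
 +3.6 mm a=-82 tool shift [1.98 3.1 ] jig [  4.9 -47.4]
 +5.4 mm a=-80 tool shift [2.73 4.57] jig [  6.3 -46.5]
 +7.2 mm a=-78 tool shift [3.59 6.19] jig [  7.8 -45.4]
 +9.0 mm a=-76 tool shift [4.45 7.75] jig [  9.3 -44.4]
 +12.0 mm a=-72 tool shift [ 5.9  10.36] jig [ 11.7 -42.7]
 +15.0 mm a=-68 tool shift [ 7.37 13.02] jig [ 14.2 -41. ]
```

```bash
python3 -m inch '[[0.0009,0.0015,0,0,0.008],[0.0009,0.0016,0,0,0.008],[0.0009,0.0016,0,0,0.008],[0.0009,0.0015,0,0,0.008],[0,0,0,0,0.008]]'
python3 tr.py 3 n
```

```text
time_s: 14.87
eef_pos: [536.6, -29.8, 93.5]
ee_rot: [-0.004, 0.732, 0.681, -0.001]
force: [0.7, -2.5, -2.2]
grip_width: 0.172
t 15.02 tcp [536.35 -29.9   93.5 ] tipz 33.3 tip jig [  8.44 -45.41] F jig [ 1.45 -3.37] |F| 3.67 Fsens jig [ 1.09 -2.55] Fz -0.28 sd [0.12 0.21 0.54] tilt 0.5 w [-0.544 -0.117 -0.003] yaw 85.9
plate [-3.444e+00  2.505e+00 -2.000e-03] n 3 rms 0.008 pen mm 1.45 a -77.0 normal jig [ 0.57 -0.82]
 +1.8 mm a=-75 tool shift [1.3  1.62] jig [  9.9 -44. ]
 +3.6 mm a=-73 tool shift [2.13 3.1 ] jig [ 11.3 -43. ]
 +5.4 mm a=-70 tool shift [3.03 4.72] jig [ 12.8 -41.9]
 +7.2 mm a=-68 tool shift [3.9 6.3] jig [ 14.3 -40.9]
 +9.0 mm a=-66 tool shift [4.71 7.84] jig [ 15.8 -39.9]
 +12.0 mm a=-62 tool shift [ 6.14 10.71] jig [ 18.5 -38.2]
 +15.0 mm a=-58 tool shift [ 7.34 13.44] jig [ 21.1 -36.7]
```

```bash
python3 -m inch '[[0.0012,0.0019,0,0,0.008],[0.0012,0.002,0,0,0.008],[0.0011,0.002,0,0,0.008],[0.001,0.002,0,0,0.008],[0,0,0,0,0.008]]'
python3 tr.py 3 n
```

```text
time_s: 15.43
eef_pos: [545.3, -25.4, 93.5]
ee_rot: [-0.004, 0.732, 0.681, -0.001]
force: [-0.0, -1.7, -0.6]
grip_width: 0.174
t 15.58 tcp [545.01 -25.58  93.51] tipz 33.3 tip jig [ 16.21 -39.63] F jig [ 1.38 -2.2 ] |F| 2.6 Fsens jig [ 0.95 -2.02] Fz 0.15 sd [0.4  0.08 0.36] tilt 0.51 w [-0.366 -0.138  0.003] yaw 85.9
plate [-4.098  3.     0.032] n 4 rms 0.13999999999999999 pen mm 1.26 a -67.0 normal jig [ 0.58 -0.81]
 +1.8 mm a=-65 tool shift [1.4  1.38] jig [ 17.4 -38.1]
 +3.6 mm a=-62 tool shift [2.28 3.04] jig [ 19.  -37.1]
 +5.4 mm a=-59 tool shift [3.1  4.71] jig [ 20.6 -36.1]
 +7.2 mm a=-57 tool shift [3.89 6.4 ] jig [ 22.2 -35.1]
 +9.0 mm a=-54 tool shift [4.64 8.13] jig [ 23.8 -34.2]
 +12.0 mm a=-51 tool shift [ 5.73 10.85] jig [ 26.4 -32.8]
 +15.0 mm a=-47 tool shift [ 6.82 13.72] jig [ 29.2 -31.4]
```

```bash
python3 -m inch '[[0.0013,0.0017,0,0,0.008],[0.0012,0.0018,0,0,0.008],[0.0011,0.0018,0,0,0.008],[0.0011,0.0018,0,0,0.008],[0,0,0,0,0.008]]'
python3 tr.py 4 n
```

```text
time_s: 16.0
eef_pos: [552.9, -21.3, 93.4]
ee_rot: [-0.004, 0.732, 0.681, -0.002]
force: [0.9, -2.2, -0.6]
grip_width: 0.17
t 16.2 tcp [552.66 -21.4   93.48] tipz 33.3 tip jig [ 23.01 -34.21] F jig [ 1.53 -3.04] |F| 3.4 Fsens jig [ 0.55 -2.6 ] Fz -0.2 sd [0.25 0.54 0.37] tilt 0.52 w [-0.495 -0.137 -0.012] yaw 85.9
plate [-3.82   3.784  0.058] n 5 rms 0.1 pen mm 1.53 a -58.0 normal jig [ 0.53 -0.85]
 +1.8 mm a=-56 tool shift [1.03 1.53] jig [ 24.4 -33. ]
 +3.6 mm a=-53 tool shift [1.81 3.28] jig [ 26.1 -32.1]
 +5.4 mm a=-51 tool shift [2.5 4.9] jig [ 27.6 -31.2]
 +7.2 mm a=-48 tool shift [3.2  6.59] jig [ 29.2 -30.4]
 +9.0 mm a=-46 tool shift [3.91 8.33] jig [ 30.9 -29.5]
 +12.0 mm a=-43 tool shift [ 5.08 11.15] jig [ 33.6 -28. ]
 +15.0 mm a=-40 tool shift [ 6.18 13.68] jig [ 36.  -26.7]
```

```bash
python3 -m inch '[[0.0009,0.0015,0,0,0.008],[0.0009,0.0017,0,0,0.008],[0.0008,0.0017,0,0,0.008],[0.0008,0.0017,0,0,0.008],[0,0,0,0,0.008]]'
python3 tr.py 4 n
```

```text
time_s: 16.62
eef_pos: [559.7, -18.5, 93.3]
ee_rot: [-0.005, 0.732, 0.681, -0.002]
force: [-0.2, -2.7, 0.2]
grip_width: 0.17
t 16.82 tcp [559.44 -18.61  93.35] tipz 33.2 tip jig [ 29.14 -30.31] F jig [ 0.98 -3.65] |F| 3.78 Fsens jig [ 0.48 -2.96] Fz 0.06 sd [0.29 0.35 0.55] tilt 0.58 w [-0.574 -0.039  0.023] yaw 85.8
plate [-3.618  4.09   0.067] n 6 rms 0.072 pen mm 1.61 a -49.5 normal jig [ 0.48 -0.88]
 +1.8 mm a=-47 tool shift [0.88 1.6 ] jig [ 30.6 -29.3]
 +3.6 mm a=-45 tool shift [1.62 3.37] jig [ 32.3 -28.4]
 +5.4 mm a=-43 tool shift [2.31 4.99] jig [ 33.9 -27.5]
 +7.2 mm a=-41 tool shift [3.04 6.65] jig [ 35.4 -26.6]
 +9.0 mm a=-39 tool shift [3.72 8.13] jig [ 36.8 -25.8]
 +12.0 mm a=-36 tool shift [ 5.09 10.94] jig [ 39.5 -24.1]
 +15.0 mm a=-33 tool shift [ 6.4  13.36] jig [ 41.8 -22.6]
```

```bash
python3 -m inch '[[0.0008,0.0017,0,0,0.008],[0.0009,0.0018,0,0,0.008],[0.0009,0.0018,0,0,0.008],[0.0009,0.0018,0,0,0.008],[0,0,0,0,0.008]]'
python3 tr.py 4 n
```

```text
time_s: 17.23
eef_pos: [567.2, -15.7, 93.2]
ee_rot: [-0.005, 0.732, 0.681, -0.003]
force: [0.5, -3.6, -0.2]
grip_width: 0.172
t 17.43 tcp [566.93 -15.75  93.26] tipz 33.1 tip jig [ 35.98 -26.23] F jig [ 1.22 -4.23] |F| 4.4 Fsens jig [ 1.18 -3.51] Fz -0.26 sd [0.4  0.13 0.33] tilt 0.61 w [-0.666 -0.06   0.028] yaw 85.8
plate [-3.59   4.148  0.069] n 7 rms 0.05600000000000001 pen mm 1.78 a -40.5 normal jig [ 0.5  -0.86]
 +1.8 mm a=-38 tool shift [0.79 1.65] jig [ 37.5 -25.3]
 +3.6 mm a=-37 tool shift [1.53 3.16] jig [ 39.  -24.4]
 +5.4 mm a=-35 tool shift [2.33 4.69] jig [ 40.4 -23.4]
 +7.2 mm a=-33 tool shift [3.18 6.23] jig [ 41.9 -22.4]
 +9.0 mm a=-32 tool shift [4.09 7.77] jig [ 43.3 -21.4]
 +12.0 mm a=-29 tool shift [ 5.67 10.17] jig [ 45.5 -19.6]
 +15.0 mm a=-26 tool shift [ 7.42 12.52] jig [ 47.7 -17.6]
```

```bash
python3 -m inch '[[0.0008,0.0017,0,0,0.008],[0.0009,0.0017,0,0,0.008],[0.001,0.0017,0,0,0.008],[0.0011,0.0016,0,0,0.008],[0,0,0,0,0.008]]'
python3 tr.py 4 n
```

```text
time_s: 17.85
eef_pos: [574.5, -12.4, 93.2]
ee_rot: [-0.005, 0.732, 0.681, -0.003]
force: [0.1, -2.7, -1.3]
grip_width: 0.173
t 18.05 tcp [574.19 -12.52  93.27] tipz 33.1 tip jig [ 42.56 -21.81] F jig [ 1.57 -4.97] |F| 5.21 Fsens jig [ 1.16 -3.71] Fz -0.4 sd [0.24 0.54 0.16] tilt 0.61 w [-0.788 -0.092  0.007] yaw 85.8
plate [-3.528  4.171  0.068] n 8 rms 0.064 pen mm 1.92 a -32.3 normal jig [ 0.6 -0.8]
 +1.8 mm a=-30 tool shift [0.9  1.69] jig [ 44.1 -20.7]
 +3.6 mm a=-29 tool shift [1.92 3.21] jig [ 45.6 -19.6]
 +5.4 mm a=-27 tool shift [2.85 4.5 ] jig [ 46.8 -18.5]
 +7.2 mm a=-25 tool shift [4.   5.98] jig [ 48.1 -17.2]
 +9.0 mm a=-24 tool shift [5.05 7.22] jig [ 49.2 -16. ]
 +12.0 mm a=-21 tool shift [7.13 9.41] jig [ 51.2 -13.8]
 +15.0 mm a=-19 tool shift [ 9.17 11.27] jig [ 52.8 -11.5]
```

```bash
sed -i 's#/\.153#/.187#g' tr.py
python3 - <<'E'
import json
L=json.load(open("log.json"));json.dump([[a,b,c*.82,d*.82] for a,b,c,d in L],open("log.json","w"))
E
python3 -m inch '[[0.001,0.0017,0,0,0.008],[0.0011,0.0016,0,0,0.008],[0.0013,0.0015,0,0,0.008],[0.0014,0.0015,0,0,0.008],[0,0,0,0,0.008]]'
python3 tr.py 4 n
```

```text
time_s: 18.47
eef_pos: [581.6, -8.0, 93.3]
ee_rot: [-0.004, 0.733, 0.681, -0.003]
force: [1.2, -3.2, -1.2]
grip_width: 0.17
t 18.67 tcp [581.29  -8.14  93.34] tipz 33.1 tip jig [ 48.82 -16.26] F jig [ 1.97 -3.66] |F| 4.16 Fsens jig [ 1.59 -3.67] Fz -0.58 sd [0.64 0.33 0.24] tilt 0.59 w [-0.735 -0.231  0.008] yaw 85.8
plate [-3.835  4.287  0.071] n 9 rms 0.06 pen mm 1.6 a -24.5 normal jig [ 0.73 -0.69]
 +1.8 mm a=-23 tool shift [1.37 1.22] jig [ 49.9 -14.8]
 +3.6 mm a=-21 tool shift [2.53 2.39] jig [ 50.9 -13.5]
 +5.4 mm a=-20 tool shift [3.74 3.52] jig [ 51.9 -12.2]
 +7.2 mm a=-18 tool shift [5.23 4.78] jig [ 53.  -10.6]
 +9.0 mm a=-16 tool shift [6.56 5.79] jig [53.9 -9.1]
 +12.0 mm a=-14 tool shift [8.89 7.34] jig [55.2 -6.7]
 +15.0 mm a=-11 tool shift [11.36  8.7 ] jig [56.3 -4.1]
```

```bash
python3 -m inch '[[0.0012,0.0014,0,0,0.008],[0.0013,0.0013,0,0,0.008],[0.0014,0.0012,0,0,0.008],[0.0015,0.0011,0,0,0.008],[0,0,0,0,0.008]]'
python3 tr.py 4 n
```

```text
time_s: 19.08
eef_pos: [587.3, -2.9, 93.4]
ee_rot: [-0.004, 0.733, 0.68, -0.003]
force: [1.2, -3.4, -2.1]
grip_width: 0.173
t 19.28 tcp [587.06  -3.07  93.44] tipz 33.2 tip jig [ 53.63 -10.27] F jig [ 2.22 -3.62] |F| 4.25 Fsens jig [ 1.51 -3.74] Fz -0.38 sd [0.52 0.67 0.44] tilt 0.57 w [-0.735 -0.28   0.022] yaw 85.8
plate [-3.758  4.336  0.071] n 10 rms 0.05600000000000001 pen mm 1.5 a -17.5 normal jig [ 0.85 -0.53]
 +1.8 mm a=-16 tool shift [1.82 0.96] jig [54.4 -8.4]
 +3.6 mm a=-14 tool shift [3.23 1.88] jig [55.2 -6.9]
 +5.4 mm a=-13 tool shift [4.69 2.73] jig [55.9 -5.3]
 +7.2 mm a=-11 tool shift [6.19 3.5 ] jig [56.5 -3.8]
 +9.0 mm a=-10 tool shift [7.73 4.2 ] jig [57.  -2.2]
 +12.0 mm a=-7 tool shift [10.38  5.17] jig [57.7  0.6]
 +15.0 mm a=-5 tool shift [13.11  5.89] jig [58.2  3.4]
```

```bash
python3 -m inch '[[0.0015,0.0011,0,0,0.008],[0.0016,0.0009,0,0,0.008],[0.0017,0.0008,0,0,0.008],[0.0017,0.0008,0,0,0.008],[0,0,0,0,0.008]]'
python3 tr.py 4 n
```

```text
time_s: 19.7
eef_pos: [591.9, 3.9, 93.6]
ee_rot: [-0.004, 0.733, 0.68, -0.002]
force: [1.5, -2.0, -1.6]
grip_width: 0.174
t 19.9 tcp [591.7    3.54  93.6 ] tipz 33.4 tip jig [57.11 -2.92] F jig [ 3.08 -2.12] |F| 3.74 Fsens jig [ 3.13 -1.99] Fz -0.27 sd [0.15 0.47 0.14] tilt 0.52 w [-0.487 -0.486 -0.004] yaw 85.7
plate [-3.811  4.3    0.071] n 11 rms 0.05600000000000001 pen mm 1.46 a -10.2 normal jig [ 0.95 -0.31]
 +1.8 mm a=-9 tool shift [2.04 0.45] jig [57.4 -0.8]
 +3.6 mm a=-7 tool shift [3.64 0.99] jig [57.7  0.8]
 +5.4 mm a=-5 tool shift [5.28 1.44] jig [58.   2.5]
 +7.2 mm a=-4 tool shift [6.94 1.79] jig [58.2  4.2]
 +9.0 mm a=-2 tool shift [8.62 2.05] jig [58.3  5.9]
 +12.0 mm a=0 tool shift [11.43  2.27] jig [58.2  8.7]
 +15.0 mm a=2 tool shift [14.26  2.22] jig [57.9 11.5]
```

```bash
python3 -m inch '[[0.0018,0.0005,0,0,0.008],[0.0019,0.0005,0,0,0.008],[0.0019,0.0004,0,0,0.008],[0.0019,0.0003,0,0,0.008],[0,0,0,0,0.008]]'
python3 tr.py 4 n
```

```text
time_s: 20.32
eef_pos: [594.6, 11.4, 93.9]
ee_rot: [-0.004, 0.733, 0.68, -0.002]
force: [3.4, -2.3, -0.2]
grip_width: 0.17
t 20.52 tcp [594.45  11.07  93.86] tipz 33.7 tip jig [58.57  4.98] F jig [ 3.78 -1.52] |F| 4.08 Fsens jig [ 3.13 -1.89] Fz -0.41 sd [0.52 0.32 0.65] tilt 0.46 w [-0.399 -0.636 -0.009] yaw 85.7
plate [-3.777  4.324  0.071] n 12 rms 0.05600000000000001 pen mm 1.52 a -3.3 normal jig [ 1.   -0.05]
 +1.8 mm a=-2 tool shift [ 1.78 -0.06] jig [58.3  6.7]
 +3.6 mm a=-0 tool shift [3.47 0.06] jig [58.3  8.4]
 +5.4 mm a=1 tool shift [5.17 0.07] jig [58.1 10.1]
 +7.2 mm a=3 tool shift [ 6.86 -0.01] jig [57.9 11.8]
 +9.0 mm a=4 tool shift [ 8.55 -0.19] jig [57.5 13.5]
 +12.0 mm a=7 tool shift [11.61 -0.77] jig [56.7 16.5]
 +15.0 mm a=9 tool shift [14.32 -1.56] jig [55.6 19.1]
```

```bash
python3 -m inch '[[0.0017,0,0,0,0.008],[0.0018,0,0,0,0.008],[0.0018,0,-0.0002,0,0.008],[0.0018,-0.0003,0,0,0.008],[0,0,0,0,0.008]]'
python3 tr.py 4 n
```

```text
time_s: 20.93
eef_pos: [595.1, 18.7, 94.3]
ee_rot: [-0.003, 0.733, 0.68, -0.001]
force: [2.1, -0.9, -2.1]
grip_width: 0.173
t 21.13 tcp [595.04  18.41  94.25] tipz 34.1 tip jig [57.94 12.32] F jig [ 4.29 -0.27] |F| 4.3 Fsens jig [ 4.16 -0.78] Fz -0.34 sd [0.33 0.72 0.33] tilt 0.4 w [-0.186 -0.769  0.002] yaw 85.6
plate [-3.771  4.329  0.071] n 13 rms 0.052000000000000005 pen mm 1.66 a 3.3 normal jig [0.98 0.19]
 +1.8 mm a=5 tool shift [ 2.03 -0.41] jig [57.3 14.3]
 +3.6 mm a=7 tool shift [ 3.69 -0.73] jig [56.9 15.9]
 +5.4 mm a=8 tool shift [ 5.34 -1.15] jig [56.3 17.5]
 +7.2 mm a=9 tool shift [ 6.95 -1.65] jig [55.6 19.1]
 +9.0 mm a=11 tool shift [ 8.54 -2.24] jig [54.9 20.6]
 +12.0 mm a=14 tool shift [11.1  -3.41] jig [53.5 23. ]
 +15.0 mm a=16 tool shift [13.55 -4.78] jig [51.9 25.3]
```

Going very steadily. Tip z drifts upwards, so I'll add a little downward motion.

```bash
python3 -m inch '[[0.0018,-0.0003,0.0002,0,0.008],[0.0018,-0.0004,0.0002,0,0.008],[0.0018,-0.0005,0.0002,0,0.008],[0.0017,-0.0006,0.0002,0,0.008],[0,0,0,0,0.008]]'
python3 tr.py 4 n
```

```text
time_s: 21.55
eef_pos: [593.9, 26.4, 93.6]
ee_rot: [-0.003, 0.734, 0.68, -0.001]
force: [4.2, -0.8, -0.6]
grip_width: 0.169
t 21.75 tcp [593.94  26.01  93.59] tipz 33.4 tip jig [55.56 19.64] F jig [4.09 0.42] |F| 4.11 Fsens jig [ 3.38 -0.27] Fz -0.12 sd [0.42 0.38 0.44] tilt 0.38 w [-0.053 -0.755  0.004] yaw 85.6
plate [-3.787  4.315  0.071] n 14 rms 0.052000000000000005 pen mm 1.59 a 10.0 normal jig [0.9  0.43]
 +1.8 mm a=12 tool shift [ 1.78 -0.94] jig [54.5 21.3]
 +3.6 mm a=13 tool shift [ 3.31 -1.65] jig [53.6 22.8]
 +5.4 mm a=15 tool shift [ 4.8  -2.44] jig [52.7 24.2]
 +7.2 mm a=16 tool shift [ 6.24 -3.3 ] jig [51.7 25.5]
 +9.0 mm a=18 tool shift [ 7.64 -4.23] jig [50.6 26.8]
 +12.0 mm a=20 tool shift [ 9.85 -5.9 ] jig [48.7 28.9]
 +15.0 mm a=23 tool shift [12.12 -7.91] jig [46.5 30.9]
```

```bash
python3 -m inch '[[0.0017,-0.0008,0,0,0.008],[0.0016,-0.0009,0,0,0.008],[0.0016,-0.001,0,0,0.008],[0.0015,-0.0011,0,0,0.008],[0,0,0,0,0.008]]'
python3 tr.py 4 n
```

```text
time_s: 22.17
eef_pos: [590.7, 33.3, 93.7]
ee_rot: [-0.003, 0.734, 0.679, -0.0]
force: [3.3, 0.1, -1.8]
grip_width: 0.174
t 22.37 tcp [590.86  33.    93.71] tipz 33.5 tip jig [51.38 26.  ] F jig [4.58 1.06] |F| 4.7 Fsens jig [3.86 0.01] Fz -0.11 sd [0.62 0.32 0.41] tilt 0.33 w [ 0.05  -0.866 -0.012] yaw 85.6
plate [-3.794  4.309  0.07 ] n 15 rms 0.052000000000000005 pen mm 1.73 a 16.8 normal jig [0.78 0.63]
 +1.8 mm a=18 tool shift [ 1.56 -1.17] jig [50.1 27.4]
 +3.6 mm a=20 tool shift [ 2.88 -2.19] jig [48.9 28.7]
 +5.4 mm a=22 tool shift [ 4.15 -3.25] jig [47.7 29.8]
 +7.2 mm a=23 tool shift [ 5.36 -4.36] jig [46.5 30.9]
 +9.0 mm a=25 tool shift [ 6.71 -5.71] jig [45.  32.1]
 +12.0 mm a=27 tool shift [ 8.51 -7.71] jig [42.9 33.7]
 +15.0 mm a=30 tool shift [10.31 -9.99] jig [40.4 35.3]
```

```bash
python3 -m inch '[[0.0015,-0.0012,0,0,0.008],[0.0015,-0.0013,0,0,0.008],[0.0014,-0.0013,0,0,0.008],[0.0013,-0.0014,0,0,0.008],[0,0,0,0,0.008]]'
python3 tr.py 4 n
```

```text
time_s: 22.78
eef_pos: [586.0, 39.7, 93.9]
ee_rot: [-0.003, 0.734, 0.679, 0.0]
force: [4.1, 0.4, -0.5]
grip_width: 0.17
t 22.98 tcp [586.15  39.45  93.83] tipz 33.6 tip jig [45.66 31.57] F jig [3.96 2.44] |F| 4.65 Fsens jig [3.47 1.65] Fz -0.33 sd [0.21 0.41 0.16] tilt 0.31 w [ 0.323 -0.796 -0.008] yaw 85.5
plate [-3.805  4.298  0.07 ] n 16 rms 0.05600000000000001 pen mm 1.82 a 24.0 normal jig [0.63 0.77]
 +1.8 mm a=26 tool shift [ 1.32 -1.36] jig [44.2 32.8]
 +3.6 mm a=27 tool shift [ 2.38 -2.58] jig [42.9 33.7]
 +5.4 mm a=29 tool shift [ 3.55 -4.02] jig [41.3 34.7]
 +7.2 mm a=31 tool shift [ 4.5  -5.27] jig [40.  35.5]
 +9.0 mm a=32 tool shift [ 5.54 -6.75] jig [38.4 36.4]
 +12.0 mm a=35 tool shift [ 7.17 -9.29] jig [35.7 37.8]
 +15.0 mm a=38 tool shift [  8.64 -11.81] jig [33.1 39. ]
```

```bash
python3 -m inch '[[0.0014,-0.0015,0,0,0.008],[0.0013,-0.0015,0,0,0.008],[0.0012,-0.0016,0,0,0.008],[0.0011,-0.0017,0,0,0.008],[0,0,0,0,0.008]]'
python3 tr.py 4 n
```

```text
time_s: 23.4
eef_pos: [579.8, 45.5, 93.9]
ee_rot: [-0.003, 0.734, 0.679, 0.0]
force: [4.4, 1.2, -1.4]
grip_width: 0.17
t 23.6 tcp [580.08  45.22  93.81] tipz 33.6 tip jig [38.7  36.22] F jig [4.16 2.85] |F| 5.04 Fsens jig [3.26 1.98] Fz -0.53 sd [0.3  0.57 0.44] tilt 0.31 w [ 0.393 -0.846  0.029] yaw 85.5
plate [-3.809  4.293  0.07 ] n 17 rms 0.05600000000000001 pen mm 1.85 a 32.0 normal jig [0.48 0.87]
 +1.8 mm a=34 tool shift [ 1.07 -1.53] jig [37.1 37.1]
 +3.6 mm a=36 tool shift [ 2.   -3.01] jig [35.5 37.9]
 +5.4 mm a=38 tool shift [ 2.98 -4.7 ] jig [33.7 38.7]
 +7.2 mm a=39 tool shift [ 3.79 -6.16] jig [32.2 39.4]
 +9.0 mm a=41 tool shift [ 4.66 -7.8 ] jig [30.5 40.1]
 +12.0 mm a=45 tool shift [  5.98 -10.4 ] jig [27.8 41.2]
 +15.0 mm a=48 tool shift [  7.3  -13.07] jig [25.  42.2]
```

```bash
python3 -m inch '[[0.001,-0.0016,0,0,0.008],[0.001,-0.0017,0,0,0.008],[0.001,-0.0017,0,0,0.008],[0.001,-0.0017,0,0,0.008],[0,0,0,0,0.008]]'
python3 tr.py 4 n
```

```text
time_s: 24.02
eef_pos: [573.1, 50.2, 93.8]
ee_rot: [-0.003, 0.735, 0.679, 0.0]
force: [4.0, 2.1, -1.1]
grip_width: 0.174
t 24.22 tcp [573.42  49.97  93.78] tipz 33.6 tip jig [31.31 39.75] F jig [3.33 3.28] |F| 4.67 Fsens jig [2.96 2.49] Fz -0.68 sd [0.62 0.38 0.45] tilt 0.32 w [ 0.499 -0.708 -0.002] yaw 85.5
plate [-3.816  4.283  0.07 ] n 18 rms 0.06 pen mm 1.81 a 40.3 normal jig [0.38 0.92]
 +1.8 mm a=42 tool shift [ 0.84 -1.6 ] jig [29.6 40.4]
 +3.6 mm a=44 tool shift [ 1.64 -3.19] jig [28.  41.1]
 +5.4 mm a=47 tool shift [ 2.5  -4.93] jig [26.2 41.8]
 +7.2 mm a=49 tool shift [ 3.24 -6.43] jig [24.6 42.4]
 +9.0 mm a=51 tool shift [ 4.05 -8.06] jig [22.9 43. ]
 +12.0 mm a=55 tool shift [  5.48 -10.82] jig [20.  44.2]
 +15.0 mm a=59 tool shift [  6.96 -13.44] jig [17.3 45.4]
```

```bash
python3 -m inch '[[0.0009,-0.0017,0,0,0.008],[0.0009,-0.0017,0,0,0.008],[0.0009,-0.0017,0,0,0.008],[0.0009,-0.0017,0,0,0.008],[0,0,0,0,0.008]]'
python3 tr.py 4 n
```

```text
time_s: 24.63
eef_pos: [566.4, 54.3, 93.8]
ee_rot: [-0.003, 0.735, 0.678, 0.0]
force: [3.5, 2.1, -1.2]
grip_width: 0.172
t 24.83 tcp [566.63  54.12  93.74] tipz 33.5 tip jig [23.91 42.66] F jig [2.98 3.26] |F| 4.42 Fsens jig [2.72 2.13] Fz -0.52 sd [0.17 0.35 0.23] tilt 0.31 w [ 0.507 -0.643  0.002] yaw 85.4
plate [-3.824  4.27   0.07 ] n 19 rms 0.064 pen mm 1.75 a 49.5 normal jig [0.36 0.93]
 +1.8 mm a=52 tool shift [ 0.88 -1.86] jig [22.  43.4]
 +3.6 mm a=54 tool shift [ 1.69 -3.4 ] jig [20.4 44. ]
 +5.4 mm a=57 tool shift [ 2.6  -5.06] jig [18.6 44.8]
 +7.2 mm a=59 tool shift [ 3.54 -6.68] jig [16.9 45.6]
 +9.0 mm a=62 tool shift [ 4.52 -8.26] jig [15.3 46.4]
 +12.0 mm a=66 tool shift [  6.19 -10.77] jig [12.6 47.8]
 +15.0 mm a=70 tool shift [  8.02 -13.31] jig [ 9.9 49.4]
```

```bash
python3 -m inch '[[0.0009,-0.0017,0,0,0.008],[0.001,-0.0017,0,0,0.008],[0.001,-0.0017,0,0,0.008],[0.0011,-0.0016,0,0,0.008],[0,0,0,0,0.008]]'
python3 tr.py 4 n
```

```text
time_s: 25.25
eef_pos: [559.8, 58.8, 93.8]
ee_rot: [-0.002, 0.735, 0.678, 0.0]
force: [3.9, 0.6, -1.1]
grip_width: 0.173
t 25.45 tcp [560.08  58.57  93.76] tipz 33.6 tip jig [16.71 45.89] F jig [3.11 2.75] |F| 4.15 Fsens jig [2.6  1.79] Fz -0.33 sd [0.53 0.75 0.43] tilt 0.28 w [ 0.407 -0.651  0.008] yaw 85.4
plate [-3.829  4.263  0.07 ] n 20 rms 0.064 pen mm 1.58 a 59.8 normal jig [0.44 0.9 ]
 +1.8 mm a=62 tool shift [ 0.82 -1.72] jig [14.9 46.5]
 +3.6 mm a=65 tool shift [ 1.86 -3.29] jig [13.3 47.4]
 +5.4 mm a=67 tool shift [ 2.96 -4.87] jig [11.6 48.4]
 +7.2 mm a=70 tool shift [ 4.  -6.3] jig [10.1 49.3]
 +9.0 mm a=72 tool shift [ 5.08 -7.77] jig [ 8.5 50.2]
 +12.0 mm a=75 tool shift [  6.85 -10.16] jig [ 6.  51.8]
 +15.0 mm a=79 tool shift [  8.69 -12.69] jig [ 3.3 53.3]
```

```bash
python3 -m inch '[[0.001,-0.0016,0,0,0.008],[0.0011,-0.0016,0,0,0.008],[0.0012,-0.0016,0,0,0.008],[0.0012,-0.0016,0,0,0.008],[0,0,0,0,0.008]]'
python3 tr.py 4 n
```

```text
time_s: 25.87
eef_pos: [553.8, 63.6, 93.8]
ee_rot: [-0.002, 0.735, 0.678, 0.0]
force: [3.3, 1.5, -1.2]
grip_width: 0.174
t 26.07 tcp [553.99  63.45  93.77] tipz 33.6 tip jig [ 9.9  49.62] F jig [3.12 2.51] |F| 4.01 Fsens jig [2.53 1.42] Fz -0.19 sd [0.22 0.34 0.11] tilt 0.24 w [ 0.365 -0.644 -0.009] yaw 85.4
plate [-3.836  4.254  0.07 ] n 21 rms 0.064 pen mm 1.57 a 69.7 normal jig [0.51 0.86]
 +1.8 mm a=72 tool shift [ 0.85 -1.53] jig [ 8.3 50.3]
 +3.6 mm a=74 tool shift [ 1.98 -3.05] jig [ 6.7 51.3]
 +5.4 mm a=76 tool shift [ 3.01 -4.46] jig [ 5.2 52.2]
 +7.2 mm a=78 tool shift [ 4.06 -5.91] jig [ 3.6 53.1]
 +9.0 mm a=80 tool shift [ 5.13 -7.42] jig [ 2. 54.]
 +12.0 mm a=83 tool shift [ 6.72 -9.8 ] jig [-0.5 55.4]
 +15.0 mm a=86 tool shift [  8.27 -12.34] jig [-3.2 56.7]
```

```bash
python3 -m inch '[[0.001,-0.0016,0,0,0.008],[0.0012,-0.0016,0,0,0.008],[0.0012,-0.0016,0,0,0.008],[0.0012,-0.0016,0,0,0.008],[0,0,0,0,0.008]]'
python3 tr.py 5 n
```

```text
time_s: 26.48
eef_pos: [547.8, 68.8, 93.9]
ee_rot: [-0.002, 0.735, 0.678, 0.001]
force: [3.3, 1.4, -1.2]
grip_width: 0.181
t 26.73 tcp [548.01  68.58  93.88] tipz 33.7 tip jig [ 3.17 53.63] F jig [3.24 2.76] |F| 4.26 Fsens jig [2.34 1.82] Fz -0.19 sd [0.4  0.4  0.23] tilt 0.21 w [ 0.405 -0.675  0.004] yaw 85.4
plate [-3.834  4.256  0.07 ] n 22 rms 0.064 pen mm 1.58 a 79.0 normal jig [0.5  0.87]
 +1.8 mm a=81 tool shift [ 0.89 -1.67] jig [ 1.4 54.4]
 +3.6 mm a=83 tool shift [ 1.82 -3.07] jig [-0.1 55.2]
 +5.4 mm a=85 tool shift [ 2.87 -4.72] jig [-1.8 56. ]
 +7.2 mm a=87 tool shift [ 3.76 -6.23] jig [-3.4 56.8]
 +9.0 mm a=88 tool shift [ 4.63 -7.79] jig [-5.  57.5]
 +12.0 mm a=91 tool shift [  5.9  -10.35] jig [-7.7 58.5]
 +15.0 mm a=94 tool shift [  7.05 -13.04] jig [-10.5  59.4]
```

Trace reached the finish with contact throughout. I'll back off outward, then go up.

```bash
python3 -m inch '[[0.004,0.001,0,0,0.008],[0.006,0.001,0,0,0.008],[0.006,0.001,0,0,0.008],[0.004,0,-0.001,0,0.008],[0,0,-0.002,0,0.008]]'
python3 tr.py 3 nolog | head -1
python3 -m inch '[[0,0,-0.006,0,0.008],[0.003,0,-0.012,0,0.008],[0.006,0,-0.014,0,0.008],[0.01,0,-0.012,0,0.008],[0.014,0,-0.006,0,0.008]]'
python3 to.py 546.5 254.1 140 85.3
```

```text
time_s: 27.15
eef_pos: [550.6, 89.7, 95.5]
ee_rot: [-0.004, 0.735, 0.678, -0.003]
force: [0.6, -0.1, -0.8]
grip_width: 0.176
t 27.3 tcp [550.92  88.85  95.89] tipz 35.7 tip jig [ 2.15 73.95] F jig [0.09 0.17] |F| 0.2 Fsens jig [0.18 0.04] Fz -0.19 sd [0.45 0.31 0.62] tilt 0.49 w [ 0.032 -0.011 -0.001] yaw 85.3
time_s: 27.72
eef_pos: [553.3, 119.5, 148.0]
ee_rot: [-0.005, 0.737, 0.676, -0.004]
force: [0.0, 0.6, -0.8]
grip_width: 0.173
t 27.72 pos [553.3 119.5 148. ] tool shift mm [133.5 -18.2   8.2] turn -0.004 yaw 85.08 tilt 0.72 F [ 0.03  0.62 -0.83] grip 0.173
```

```bash
python3 -m inch '[[0.02,-0.003,0,0,0.008],[0.024,-0.004,0,0,0.008],[0.024,-0.004,0,0,0.008],[0.022,-0.003,0,0,0.008],[0.012,-0.002,0,0,0.008]]'
python3 -m inch '[[0.006,-0.001,0,0,0.008],[0.002,0,0,0,0.008],[0,0,0,0,0.008],[0,0,0,0,0.008],[0,0,0,0,0.008]]'
python3 to.py 546.5 254.1 130 85.3
```

```text
time_s: 28.13
eef_pos: [547.4, 225.2, 153.3]
ee_rot: [-0.003, 0.738, 0.675, -0.002]
force: [0.3, -0.2, -1.5]
grip_width: 0.175
time_s: 28.55
eef_pos: [547.3, 233.1, 153.9]
ee_rot: [-0.002, 0.738, 0.675, -0.002]
force: [-0.4, -0.9, -1.4]
grip_width: 0.17
t 28.55 pos [547.3 233.1 153.9] tool shift mm [20.9 -2.5 23.9] turn -0.007 yaw 84.9 tilt 0.36 F [-0.39 -0.86 -1.36] grip 0.17
```

```bash
python3 -m inch '[[0.006,-0.0008,0.003,-0.007,0.008],[0.007,-0.0008,0.006,0,0.008],[0.005,-0.0008,0.006,0,0.008],[0.002,0,0.003,0,0.008],[0,0,0,0,0.008]]'
python3 -m inch '[[0,0,0,0,0.008],[0,0,0,0,0.008],[0,0,0,0,0.008],[0,0,0,0,0.008],[0,0,0,0,0.008]]'
python3 to.py 546.5 254.1 125 85.3
python3 - <<'E'
from h import *
from scipy.spatial.transform import Rotation as Ro
S=capture("scene");D=capture("side");s=telemetry.sense();q=s["ee_rot"];R=Ro.from_quat([q[1],q[2],q[3],q[0]]).as_matrix()
p=s["eef_pos"]+R@[0,0,60.2];print("tip",p.round(2),"axis",R[:,2].round(4))
us=proj("scene",p);ud=proj("side",p);print(us,ud)
h=np.array([546.7,254.1,54]);print(proj("scene",h),proj("side",h))
def c(im,u):
    x,y=int(u[0])-35,int(u[1])-35;print(x,y);return cv2.resize(im[y:y+60,x:x+70],None,fx=5.7,fy=5.7,interpolation=cv2.INTER_CUBIC)
cv2.imwrite("pics/back.png",np.hstack([c(S,us),c(D,ud)]))
E
```

```text
time_s: 28.97
eef_pos: [546.8, 253.1, 133.6]
ee_rot: [-0.002, 0.736, 0.677, -0.002]
force: [-0.4, -0.2, -1.6]
grip_width: 0.173
time_s: 29.38
eef_pos: [546.7, 253.2, 133.3]
ee_rot: [-0.003, 0.736, 0.677, -0.003]
force: [-0.5, -0.6, -1.7]
grip_width: 0.173
t 29.38 pos [546.7 253.2 133.3] tool shift mm [ 0.9 -0.2  8.3] turn -0.002 yaw 85.19 tilt 0.43 F [-0.46 -0.62 -1.72] grip 0.173
tip [546.25 253.21  73.14] axis [-7.4e-03  1.0e-04 -1.0e+00]
[417.70856998 230.21414871] [293.84577151 307.50129312]
[416.06692232 235.30025068] [293.64778209 313.81041018]
382 195
258 272
```

View pics/back.png

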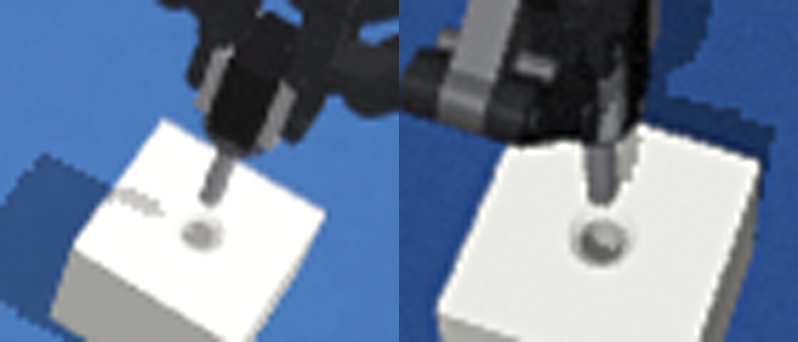

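The pin tip (scene 418.7,230.3; side 293.1,307.6) stands over the hole (scene 417.4,236.2; side 293.3,314.1) to about 1 mm, so I start down.

```bash
python3 -m inch '[[0.0009,0.0003,0.003,0,0.008],[0,0,0.003,0,0.008],[0,0,0.003,0,0.008],[0,0,0.001,0,0.008],[0,0,0,0,0.008]]'
python3 to.py 546.9 254.1 64.2 85.3
python3 -m inch '[[0,0,0.002,0,0.008],[0,0,0.003,0,0.008],[0,0,0.003,0,0.008],[0,0,0.002,0,0.008],[0,0,0,0,0.008]]'
python3 to.py 546.9 254.1 64.2 85.3
```

```text
time_s: 29.9
eef_pos: [547.0, 254.0, 122.3]
ee_rot: [-0.003, 0.736, 0.677, -0.003]
force: [0.1, -0.1, -1.1]
grip_width: 0.172
t 29.9 pos [547.  254.  122.3] tool shift mm [ 0.1  0.3 58.1] turn -0.002 yaw 85.17 tilt 0.42 F [ 0.12 -0.12 -1.07] grip 0.172
time_s: 30.32
eef_pos: [546.9, 254.0, 111.0]
ee_rot: [-0.003, 0.736, 0.677, -0.003]
force: [-0.1, -0.2, -0.6]
grip_width: 0.175
t 30.32 pos [546.9 254.  111. ] tool shift mm [ 0.2  0.3 46.8] turn -0.002 yaw 85.17 tilt 0.44 F [-0.1  -0.16 -0.59] grip 0.175
```

```bash
python3 -m inch '[[0,0,0.003,0,0.008],[0,0,0.003,0,0.008],[0,0,0.003,0,0.008],[0,0,0.002,0,0.008],[0,0,0,0,0.008]]'
python3 to.py 546.9 254.1 64.2 85.3
python3 -m inch '[[0,0,0.003,0,0.008],[0,0,0.003,0,0.008],[0,0,0.003,0,0.008],[0,0,0.002,0,0.008],[0,0,0,0,0.008]]'
python3 tr.py 2 nolog|head -1
```

```text
time_s: 30.73
eef_pos: [546.8, 254.0, 98.7]
ee_rot: [-0.003, 0.736, 0.677, -0.003]
force: [0.4, -0.7, -1.1]
grip_width: 0.177
t 30.73 pos [546.8 254.   98.7] tool shift mm [ 0.1  0.4 34.5] turn -0.002 yaw 85.17 tilt 0.45 F [ 0.44 -0.72 -1.13] grip 0.177
time_s: 31.15
eef_pos: [546.7, 254.0, 86.5]
ee_rot: [-0.003, 0.736, 0.677, -0.003]
force: [-0.3, -0.4, -1.0]
grip_width: 0.169
t 31.25 tcp [546.83 254.04  86.92] tipz 26.7 tip jig [-30.48 235.83] F jig [0.01 0.13] |F| 0.13 Fsens jig [-0.2  -0.16] Fz -0.13 sd [0.2  0.65 0.01] tilt 0.42 w [ 0.027  0.006 -0.001] yaw 85.2
```

No contact. Continuing.

```bash
python3 -m inch '[[0,0,0.003,0,0.008],[0,0,0.004,0,0.008],[0,0,0.004,0,0.008],[0,0,0.003,0,0.008],[0,0,0,0,0.008]]'
python3 to.py 546.9 254.1 64.2 85.3
python3 -m inch '[[0,0,0.0015,0,0.008],[0,0,0.001,0,0.008],[0,0,0.001,0,0.008],[0,0,0.001,0,0.008],[0,0,0,0,0.008]]'
python3 tr.py 3 nolog|head -1
```

```text
time_s: 31.67
eef_pos: [546.9, 254.1, 71.8]
ee_rot: [-0.002, 0.736, 0.677, -0.002]
force: [-0.9, -0.1, -1.6]
grip_width: 0.173
t 31.67 pos [546.9 254.1  71.8] tool shift mm [0.  0.  7.6] turn -0.002 yaw 85.17 tilt 0.37 F [-0.87 -0.11 -1.58] grip 0.173
time_s: 32.08
eef_pos: [546.9, 254.1, 66.7]
ee_rot: [-0.002, 0.736, 0.677, -0.002]
force: [-0.1, -0.5, -0.6]
grip_width: 0.175
t 32.23 tcp [547.02 254.11  66.99] tipz 6.8 tip jig [-30.25 235.96] F jig [0.08 0.  ] |F| 0.08 Fsens jig [-0.18 -0.82] Fz -0.11 sd [0.24 0.33 0.59] tilt 0.36 w [ 0.001 -0.004 -0.017] yaw 85.2
```

```bash
python3 -m inch '[[0,0,0.001,0,0.008],[0,0,0.0008,0,0.008],[0,0,0.0005,0,0.008],[0,0,0,0,0.008],[0,0,0,0,0.008]]'
python3 tr.py 3 nolog|head -1
```

```text
time_s: 32.65
eef_pos: [547.1, 254.1, 64.7]
ee_rot: [-0.002, 0.736, 0.677, -0.002]
force: [0.4, -0.2, -1.2]
grip_width: 0.173
t 32.8 tcp [547.11 254.16  64.71] tipz 4.5 tip jig [-30.15 236.03] F jig [0.05 0.02] |F| 0.05 Fsens jig [-0.22  0.07] Fz -0.41 sd [0.12 0.21 0.61] tilt 0.33 w [ 0.004  0.002 -0.027] yaw 85.2
```

```bash
python3 -m inch '[[0,0,0,0,0.02],[0,0,0,0,0.03],[0,0,0,0,0.04],[0,0,0,0,0.05],[0,0,0,0,0.05]]'
python3 to.py 546.9 254.1 170 85.3
python3 -m inch '[[0,0,-0.004,0,0.05],[0,0,-0.01,0,0.05],[0,0,-0.014,0,0.05],[0,0,-0.018,0,0.05],[0,0,-0.018,0,0.05]]'
python3 -m inch '[[0,0,-0.018,0,0.05],[0,0,-0.014,0,0.05],[0,0,-0.008,0,0.05],[0,0,0,0,0.05],[0,0,0,0,0.05]]'
python3 to.py 546.9 254.1 170 85.3
python3 - <<'E'
from h import *
S=capture("scene");D=capture("side")
c=lambda im,x,y,k=5:cv2.resize(im[y:y+60,x:x+80],None,fx=k,fy=k,interpolation=cv2.INTER_CUBIC)
o=np.vstack([np.hstack([c(S,380,208),c(D,255,285)]),np.hstack([cv2.resize(S,(480,300)),cv2.resize(D,(480,300))])[:,80:880]])
cv2.imwrite("pics/end.png",o)
E
```

```text
time_s: 33.22
eef_pos: [547.6, 254.2, 65.4]
ee_rot: [-0.002, 0.736, 0.677, -0.001]
force: [0.4, -0.1, -0.7]
grip_width: 0.586
t 33.22 pos [547.6 254.2  65.4] tool shift mm [  -0.2   -1.1 -104.6] turn -0.002 yaw 85.17 tilt 0.26 F [ 0.38 -0.08 -0.65] grip 0.586
time_s: 33.63
eef_pos: [546.3, 253.8, 130.6]
ee_rot: [-0.003, 0.736, 0.677, -0.004]
force: [-0.2, -0.8, 0.0]
grip_width: 0.582
time_s: 34.05
eef_pos: [548.1, 254.2, 180.4]
ee_rot: [-0.001, 0.736, 0.677, 0.0]
force: [-0.4, -0.6, -0.5]
grip_width: 0.584
t 34.05 pos [548.1 254.2 180.4] tool shift mm [-0.2 -1.2 10.4] turn -0.002 yaw 85.18 tilt 0.11 F [-0.36 -0.58 -0.52] grip 0.584
```

View pics/end.png

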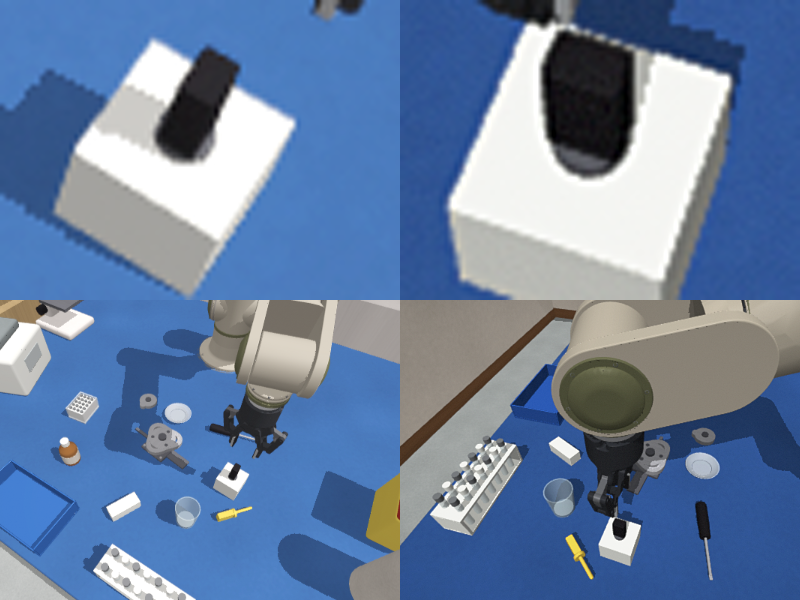

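The stylus stands as at the start (the handle pixels match in both crops). The yellow look-alike seems to lie differently, so I check that numerically before handing in.

Run:
```python
from h import *
import pickle
def cen(im):
    h=cv2.cvtColor(im,cv2.COLOR_BGR2HSV);m=cv2.inRange(h,(20,150,120),(35,255,255))
    n,l,st,c=cv2.connectedComponentsWithStats(m);return [(st[i,4],c[i].round(1).tolist(),st[i,:4].tolist()) for i in range(1,n) if st[i,4]>25]
ims={"scene0":cv2.resize(cv2.imread("pics/scene0.png"),(640,400)),"side0":cv2.resize(cv2.imread("pics/side0.png"),(640,400)),"w1":cv2.imread("pics/w1.png"),"sceneN":capture("scene"),"sideN":capture("side")}
for k,im in ims.items():
    cam="wrist" if k=="w1" else k[:-1] if k[-1]=="N" else k[:-1]
    M=pickle.load(open("w1.pkl","rb")) if k=="w1" else None
    for a,c,b in cen(im):print(k,a,c,b,at(cam,c,8,M).round(0))
S=ims["scene0"];N=ims["sceneN"];A=ims["side0"];B=ims["sideN"]
z=lambda i,x,y:cv2.resize(i[y:y+60,x:x+80],(400,300),interpolation=cv2.INTER_CUBIC)
cv2.imwrite("pics/yel.png",np.vstack([np.hstack([z(S,400,235),z(N,400,235)]),np.hstack([z(A,220,335),z(B,220,335)])]))
```

```text
scene0 3097 [621.2, 287.6] [595, 232, 45, 102] [410. 648.   8.]
scene0 190 [457.6, 265.8] [449, 255, 19, 24] [539. 354.   8.]
side0 418 [254.2, 368.7] [246, 353, 19, 35] [587. 329.   8.]
w1 4476 [620.7, 74.7] [597, 2, 43, 135] [416. 681.   8.]
w1 1003 [369.9, 251.0] [342, 208, 64, 76] [629. 296.   8.]
sceneN 3168 [621.1, 287.3] [595, 231, 45, 103] [410. 648.   8.]
sceneN 79 [405.5, 289.7] [395, 286, 27, 9] [643. 284.   8.]
sideN 568 [237.2, 337.9] [221, 313, 37, 59] [628. 293.   8.]
```

View pics/yel.png

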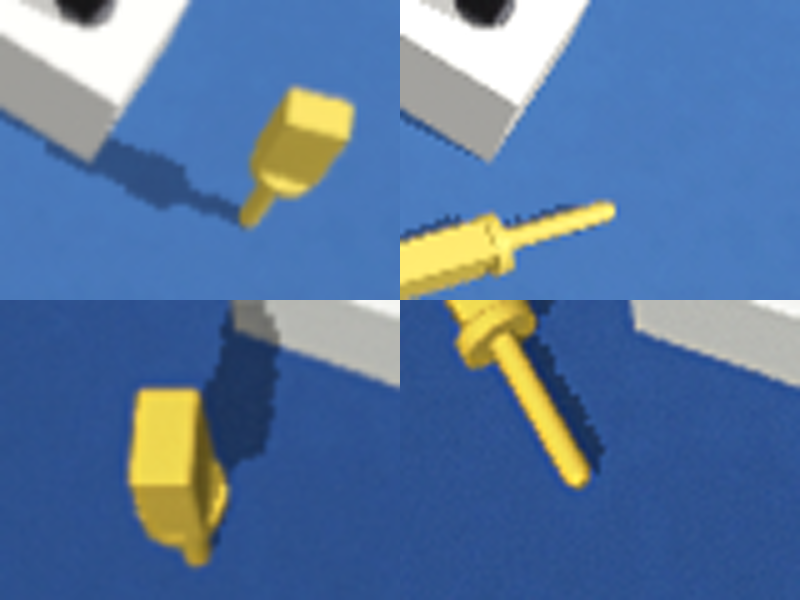

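```bash
python3 -c "
from rig import finish_job;print(finish_job())"
```

```text
the job is handed in; nothing more can be done
None
```

I traced the cam edge from the narrow tongue round the middle lobe to the broad tongue, put the stylus back in its stand, and handed in the job at about 34 s of the 72 s. `finish_job` gives no verdict, so whether it passed is not confirmed.

**Trace:** I logged 22 contact points. The force ran from about 2 N at first touch to about 4–5 N, and no reading went near 12 N. I only read the force between moves. The force sensor and the wrist torque disagreed by about 20–25 % at first, so I rescaled the torque estimate to the sensor. The fitted plate lies about (-3.8, 4.3) mm off the jig's origin and is turned 0.07 rad. The trace ended about 2.5 mm from the finish point.

**Stylus:** The pin went into its hole without contact forces and I released it about 0.5 mm above home. The last crops from both fixed cameras show it upright with its collar down, within about a pixel of where it started. The gripper is clear above it.

**Other things:** In the last overview pictures the listed bystanders look unmoved, though I did not measure them.

**One mismatch:** The yellow look-alike stood upright in the first picture and was lying down by 1.5 s. The tool had stayed above 165 mm until then, so I take it that it fell over by itself. It has not moved since, to within about 3 mm.

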